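# Seat a battery pack in its charging dock

### The job

Put the loose battery pack on charge. Lay it on the dock's front shelf, terminals towards the hood, and let go; then, since the bay has no room for fingers, push it from behind over the raised lip until the sprung contacts under the hood just come up firm, and keep it there while you press its thumb step down, so that the pack drops flat into the pocket and stays behind the lip. Feel your way without ramming the contacts, and leave the stapler, glue stick, memory stick and clip where they are.

Things in the scene. Friction and masses are not known exactly. Their poses are not given: they have to be found in the camera images.
- pack_center (a point): centre of the battery pack: black, flat, 84 long (x) x 50 wide (y) x 16 mm thick (z), 0.15 kg, lying flat on the desk. Brass terminals on its +x end face. At its -x end (tail) the last 18 mm are a ribbed thumb step only 8 mm thick, its tread level with the centre; the step's upright riser, 8 mm high, faces -x and lies 24 mm behind the centre.
- dock: grey charging dock fixed on the desk, 208 x 76 x 44 mm. Origin on the desk below the inner (pocket side) face of its lip in mid-slot; +x is the way the pack goes in, z up. In this frame, mm: shelf x -90 to -19; a hood covers x 56 to 118, underside z 31, top z 44. Lip, pocket, its side walls (52 apart, from about x -21, tops z 24, level with a seated pack's top) and contacts form one adapter plate.
- dock_shelf (a point): where the pack's centre is when it lies on the front shelf (top z 10 mm), its nose just before the ramp: dock frame (-70, 0, 18) mm. Low guides beside the shelf (tops z 14) narrow from about 65 to 54 mm apart.
- dock_lip (a point): nominal middle of the lip's inner top edge: dock frame (0, 0, 13) mm. The adapter plate is clamped up to 6 mm nearer or farther along x; this is not measured, so feel for it. The lip is 5 mm thick, as wide as the bay, 3 mm higher than the shelf, with a ramp in front of it from x -15 mm; the pocket floor behind it is at z 8, 5 mm below the crest.
- dock_seat (a point): nominal pack centre (+-6 mm along x, as the adapter sits) once seated on the pocket floor, tail against the lip: dock frame (42, 0, 16) mm. Sprung contacts, 2.5 N per mm, meet the nose 3 mm before the seat and come up solid 1.8 mm past it at 12 N, plus 1 to 2 N friction (3 to 4 N while pressing down); then a 4 to 7 N press seats the tail. Over 20 N on the pack does harm.
- stapler: grey stapler, 130 x 34 x 48 mm, origin under its centre, long along x; leave alone
- glue_stick: standing glue stick, 24 mm across, 92 mm high, origin under its centre; leave alone
- usb_stick: black memory stick, 18 x 48 x 8 mm, origin under its centre; leave alone
- clip: black binder clip with wire arms, 50 x 32 x 30 mm, origin under its centre; leave alone

How it is judged:
By the outcome, as a careful person would: the job done as asked, in the order asked, and still so for the second after the job is handed in, with the robot touching nothing.
It also fails if it takes over 72 s, if anything falls off the work surface, if the arm or the gripper's body presses on something with over 40 N, if the wrist force passes 120 N, or if a joint passes its speed limit or range.

### The arm

A 6-joint arm with a two-finger parallel gripper is mounted at the origin on the work surface; the furniture and walls round the work are solid. World frame = base frame: x ahead of the robot, y to its left, z up, the work surface at z = 0. Lengths are in m, angles in rad, forces in N, time in s.
With the tool pointing down it reaches from about 0.425 to 0.95 m from the base axis. Payload 3.5 kg.
Tool frame: the origin (TCP) lies between the finger pads; the fingertips stand 17 mm ahead of it and the grasp point (between the pads) lies 2 mm behind it; z points along the fingers, y is the direction in which the jaws open and shut (so a half turn about z gives the same grasp; the last joint's range is limited). The gripper opens to 85 mm and grips with 20 to 120 N. Pads are 22 mm wide; open, the fingers measure 114 mm over their backs; the gripper's body (76 mm by 85 mm) begins 54 mm behind the grasp point. The pads swing forward as they close: fully open they stand 13 mm farther back than shut.
Start: joints at [-1.261, 0.286, 1.577, -0, 1.279, -0.15], TCP at [0.3, -0.605, 0.248] pointing down, gripper open.
Joint ranges: [-2.77, 2.77], [-0.9, 2.22], [0.21, 2.48], [-1.53, 4.67], [0.24, 2.81], [-2.84, 2.84]. Speed limits (rad/s): [2.79, 2.79, 3.14, 3.14, 3.14, 3.14].

### API

Orientations are given as a unit quaternion [x, y, z, w].
In Python, from plant import ctrl gives the robot as it stands.
- The arm moves only by the tool carry_out, never from a script. Its argument "commands" is a list of rows, each an object with "delta_pos": the shift along the tool's x, y, z in m, a list of three; "delta_rot": the turn, a rotation vector about the tool's x, y, z in rad, a list of three; "claw": the opening in per cent of the stroke, from 0 (shut) to 100 (fully open). A call has 1 to 8 rows; each row is the pose to reach, as a shift and turn from the pose measured when the call began, along the tool's axes at that moment; what a row does not reach only later rows make up. A row lasts 1/12 s, in which the tool goes at most 41.7 mm and 7.16 degrees, less where a joint would pass 70% of its speed; a pose out of reach is approached as far as the arm can. A call with a gripper value outside its range is refused whole. The fingers move at their own pace and stop on an object; "force" is the grip in N (left out, the last holds). Time passes only in rows, so rows that repeat a pose let the fingers close. It gives the time, the measured TCP pose, the force and the opening at its end, in the units of the state.
- ctrl.get_state(): the state, without advancing time (a new reading comes with each control period).
- ctrl.read_camera(name): name is "scene" or "top" or "wrist"; returns (picture, depth): 480x640x3 uint8, red, green, blue; 480x640 float32, m along the optical axis (not along the pixel's ray), 0 where there is no reading.
- ctrl.camera_info(name): a dict with "fx", "fy", "cx", "cy" (pixels), "rvec" (rotation vector, rad) and "tvec" (3), from world to camera coordinates, as OpenCV has them; the wrist camera has in their place "mount" (4x4, takes a point from camera to tool coordinates, whose origin is the TCP and whose axes are the flange's). Camera axes: x right, y down, z forward; pixel columns grow to the right and rows downward; lengths in m; the calibration is good to about 2 mm. A picture is of the moment at which its call begins: read the wrist's pose just before it. camera_info takes no time and is no camera call.
- ctrl.sign_off(): hands the job in, once; it reports no verdict.
The state is a dict: "time": time; "qpos": joint angles; "dq": joint speeds; "joint_efforts": joint torques, N m; "eef_pos": TCP position; "tcp_rot": TCP orientation; "contact_force": force on the tool from outside, world axes, zero at the start; "wrist_torque": the same for the moment, N m; "opening": opening from 0.0 (shut) to 1.0 (fully open).
Only numpy, scipy, OpenCV 4.12 (cv2) and the standard library are available. Lean on these libraries where they do the work, as an engineer would, in place of code of your own. Each camera call takes 0.05 s, during which the arm holds its last target.

## Working session

There is one attempt and no reset: what is moved stays moved. The work goes in short steps, Python scripts to look and compute and a tool call to move; the robot and the scene stay as the last step left them, time stands still between calls to the robot, and variables do not carry over. Pictures are saved under pics/ and viewed, and the job is handed in when it is done.

Besides the shell and the picture viewer there is one more tool, called after ">>>" by a JSON object that holds its "fn" and its "kwargs". carry_out: Moves the arm, as the interface text tells. Its arguments: {"type":"object","properties":{"commands":{"type":"array"},"force":{"type":"number"}},"required":["commands"]}

```bash
ls; mkdir -p pics; python3 - <<'E'
from plant import ctrl
import cv2
s=ctrl.get_state(); print(s)
for n in ("scene","top"):
    p,d=ctrl.read_camera(n); cv2.imwrite(f"pics/{n}0.png",p[:,:,::-1]); print(ctrl.camera_info(n))
    import numpy as np; np.save(f"pics/{n}0.npy",d)
print(ctrl.camera_info("wrist"))
E
```

```text
pics
{'time': 0.0, 'qpos': array([-1.26099349e+00,  2.87200871e-01,  1.57819985e+00,  1.93561114e-05,
        1.27860738e+00, -1.49967564e-01]), 'dq': array([ 0.00062372, -0.00076789, -0.00039536,  0.00116214,  0.00025523,
       -0.00094916]), 'joint_efforts': array([ 3.20019371e-04, -4.05972433e+01, -2.92626107e+01, -9.97348047e-05,
        5.79729007e-03, -4.97441874e-06]), 'eef_pos': array([ 0.2993826 , -0.60427484,  0.24691129]), 'tcp_rot': array([ 9.73692488e-01,  2.27862854e-01, -8.71809362e-05, -1.20461029e-03]), 'contact_force': array([ 0.57187535,  0.80015466, -0.28549804]), 'wrist_torque': array([0.02646652, 0.00968273, 0.01435011]), 'opening': 0.9995033819162267}
{'fx': 589.357374876105, 'fy': 589.357374876105, 'cx': 329.30614455590216, 'cy': 239.58149203450733, 'rvec': array([ 1.97588364, -1.13777176,  0.56306056]), 'tvec': array([-0.46655272,  0.2690632 ,  0.64810856])}
{'fx': 579.0004618232962, 'fy': 579.0004618232962, 'cx': 317.48028253179433, 'cy': 235.94462201658015, 'rvec': array([ 2.18145601, -2.20531348,  0.0413256 ]), 'tvec': array([-0.18518884,  0.53692665,  1.06937754])}
{'fx': 333.03116737990877, 'fy': 333.03116737990877, 'cx': 316.16277510410805, 'cy': 238.0607540048526, 'mount': array([[ 1.53070118e-04, -9.48023982e-01, -3.18198845e-01,
         8.16963596e-02],
       [ 9.99999565e-01, -1.47828785e-04,  9.21484441e-04,
        -1.69225566e-04],
       [-9.20628299e-04, -3.18198848e-01,  9.48023547e-01,
        -1.25352573e-01],
       [ 0.00000000e+00,  0.00000000e+00,  0.00000000e+00,
         1.00000000e+00]])}
```

View pics/scene0.png

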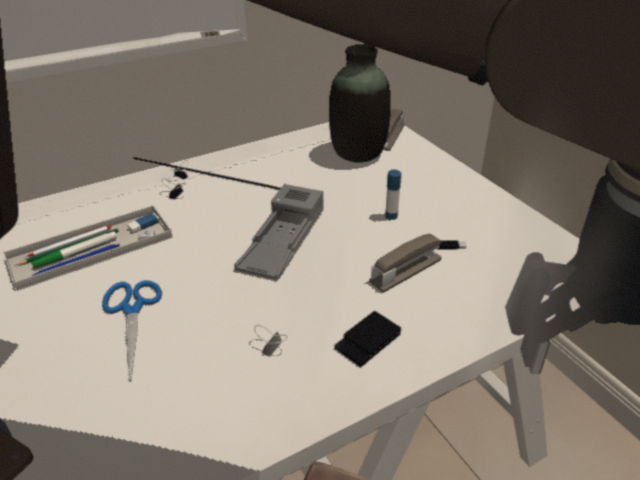

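View pics/top0.png

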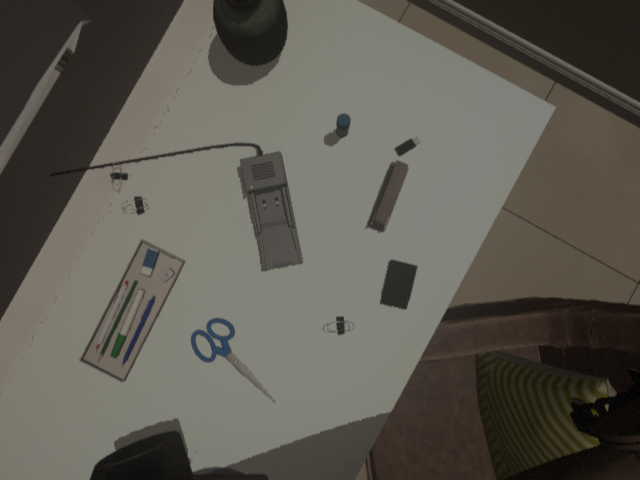

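The scene view shows the dock at about (280,230) with its hood at the far end, and the pack at (368,338) with its thin step at the near-left. In the top view the dock is at (270,210) and the pack at (398,284). I'll enlarge both.

```bash
python3 - <<'E'
import cv2
t=cv2.imread("pics/top0.png"); s=cv2.imread("pics/scene0.png")
f=lambda im,x0,y0,w,h,k:cv2.convertScaleAbs(cv2.resize(im[y0:y0+h,x0:x0+w],None,fx=k,fy=k,interpolation=cv2.INTER_CUBIC),alpha=1.6,beta=20)
cv2.imwrite("pics/dock_t.png",f(t,225,140,90,140,4))
cv2.imwrite("pics/pack_t.png",f(t,370,250,60,70,8))
cv2.imwrite("pics/pack_s.png",f(s,320,300,100,75,8))
E
```

```text
(no output)
```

View pics/dock_t.png

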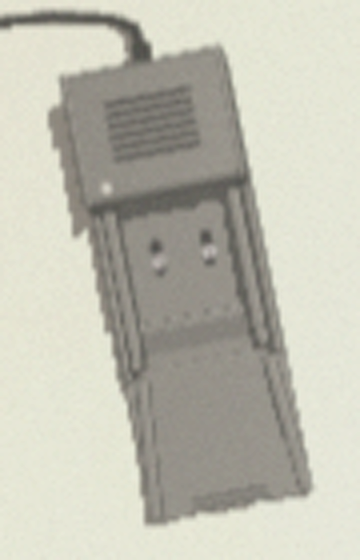

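View pics/pack_t.png

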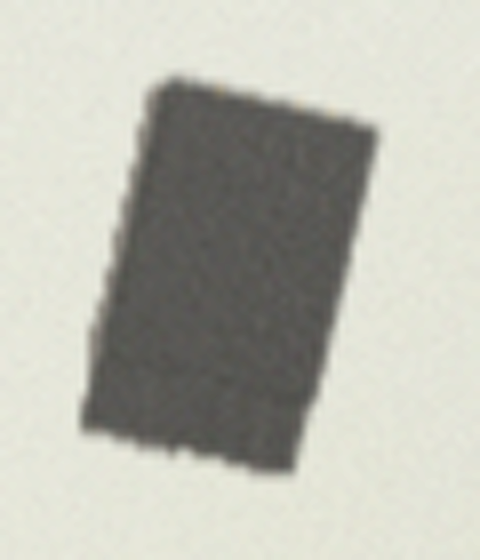

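View pics/pack_s.png

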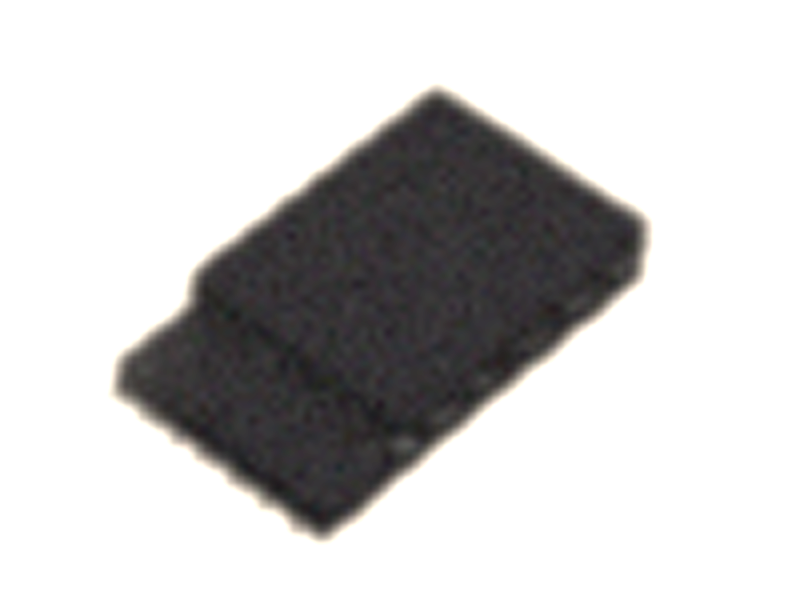

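```bash
cat > h.py <<'E'
import numpy as np, cv2
from plant import ctrl
from scipy.optimize import least_squares
from scipy.spatial.transform import Rotation as R
def cam(n): 
    i=ctrl.camera_info(n); K=np.array([[i['fx'],0,i['cx']],[0,i['fy'],i['cy']],[0,0,1]])
    return K,i
def proj(n,P):
    K,i=cam(n); return cv2.projectPoints(np.asarray(P,float).reshape(-1,3),np.array(i['rvec']),np.array(i['tvec']),K,None)[0][:,0]
def ray(n,uv,z):
    K,i=cam(n); Rm=R.from_rotvec(i['rvec']).as_matrix(); t=np.array(i['tvec'])
    c=-Rm.T@t; d=Rm.T@np.linalg.inv(K)@np.array([uv[0],uv[1],1.]); return c+d*(z-c[2])/d[2]
def fit(pts,p0):  # pts: list of (cam, uv, local)
    def w(p,l): c,s=np.cos(p[2]),np.sin(p[2]); return [p[0]+c*l[0]-s*l[1],p[1]+s*l[0]+c*l[1],l[2]]
    f=lambda p:np.concatenate([proj(n,w(p,l))[0]-uv for n,uv,l in pts])
    r=least_squares(f,p0); return r.x,r.fun.reshape(-1,2)
E
python3 - <<'E'
from h import *
np.set_printoptions(precision=4,suppress=True)
u=lambda x,y,k,x0,y0:np.array([(x+.5)/k-.5+x0,(y+.5)/k-.5+y0])
P=lambda x,y:u(x,y,8,370,250); D=lambda x,y:u(x,y,4,225,140); S=lambda x,y:u(x,y,8,320,300)
for q,z in [((160,80),.016),((377,130),.016),((83,430),.008),((293,472),.008)]: print('pack',ray('top',P(*q),z))
for q,z in [((147,523),.01),((310,490),.01),((60,77),.044),((222,45),.044),((93,210),.044),((245,180),.044)]: print('dock',ray('top',D(*q),z))
m=.001
T=[('top',P(158,77),(.042,.025,.016)),('top',P(378,128),(.042,-.025,.016)),('top',P(82,430),(-.042,.025,.008)),('top',P(294,473),(-.042,-.025,.008))]
Sc=[('scene',S(437,88),(.042,.025,.016)),('scene',S(648,220),(.042,-.025,.016)),('scene',S(195,275),(-.024,.025,.016)),('scene',S(322,530),(-.042,-.025,.004)),('scene',S(118,370),(-.042,.025,.008))]
for q in (T,Sc,T+Sc):
    for a in (0,1.5,3.,-1.5):
        p,r=fit(q,[.47,-.35,a])
        if np.abs(r).max()<6: print('packfit',p,np.abs(r).max(0),np.sqrt((r**2).mean()))
H=[('top',D(60,77),(.118,.038,.044)),('top',D(222,45),(.118,-.038,.044)),('top',D(93,210),(.056,.038,.044)),('top',D(245,180),(.056,-.038,.044)),('top',D(147,523),(-.09,.038,.01)),('top',D(310,490),(-.09,-.038,.01))]
for a in (0,1.5,3.,-1.5):
    p,r=fit(H,[.5,-.2,a]); 
    if np.abs(r).max()<6: print('dockfit',p,r)
E
```

```text
pack [ 0.4894 -0.3242  0.016 ]
pack [ 0.4773 -0.3742  0.016 ]
pack [ 0.4082 -0.3059  0.008 ]
pack [ 0.398  -0.3545  0.008 ]
dock [ 0.4718 -0.0856  0.01  ]
dock [ 0.4864 -0.1618  0.01  ]
dock [ 0.6757 -0.0507  0.044 ]
dock [ 0.6895 -0.1248  0.044 ]
dock [ 0.6146 -0.0655  0.044 ]
dock [ 0.6275 -0.1348  0.044 ]
packfit [ 0.4435 -0.3397 -0.2283] [0.5665 0.525 ] 0.3744917664522915
packfit [ 0.4435 -0.3397 -0.2283] [0.5665 0.525 ] 0.3744917664522782
packfit [ 0.4435 -0.3397  6.0549] [0.5665 0.525 ] 0.3744917664522864
packfit [ 0.4435 -0.3397 -0.2283] [0.5665 0.525 ] 0.3744917664522907
packfit [ 0.4423 -0.3436 -0.2456] [1.3316 1.096 ] 0.8620275593362582
packfit [ 0.4423 -0.3436 -0.2456] [1.3316 1.096 ] 0.8620275593370892
packfit [ 0.4423 -0.3436  6.0376] [1.3316 1.096 ] 0.8620275593364203
packfit [ 0.4423 -0.3436 -0.2456] [1.3316 1.096 ] 0.8620275593362897
packfit [ 0.443  -0.3422 -0.2362] [2.1557 1.57  ] 1.090621285375674
packfit [ 0.443  -0.3422 -0.2362] [2.1557 1.57  ] 1.0906212853749868
packfit [ 0.443  -0.3422  6.047 ] [2.1557 1.57  ] 1.0906212853749724
packfit [ 0.443  -0.3422 -0.2362] [2.1557 1.57  ] 1.0906212853767976
dockfit [ 0.5667 -0.1088  0.175 ] [[ 0.0287 -0.2818]
 [ 0.4579  0.016 ]
 [-2.148  -0.3017]
 [ 0.8958 -0.5244]
 [ 0.7581  0.1915]
 [ 0.0259  0.9146]]
dockfit [ 0.5667 -0.1088  0.175 ] [[ 0.0287 -0.2818]
 [ 0.4579  0.016 ]
 [-2.148  -0.3017]
 [ 0.8958 -0.5244]
 [ 0.7581  0.1915]
 [ 0.0259  0.9146]]
dockfit [ 0.5667 -0.1088  0.175 ] [[ 0.0287 -0.2818]
 [ 0.4579  0.016 ]
 [-2.148  -0.3017]
 [ 0.8958 -0.5244]
 [ 0.7581  0.1915]
 [ 0.0259  0.9146]]
dockfit [ 0.5667 -0.1088  0.175 ] [[ 0.0287 -0.2818]
 [ 0.4579  0.016 ]
 [-2.148  -0.3017]
 [ 0.8958 -0.5244]
 [ 0.7581  0.1915]
 [ 0.0259  0.9146]]
```

```bash
cat >> h.py <<'E'
def delta(x,y,z,yaw):
    s=ctrl.get_state(); Rc=R.from_quat(s['tcp_rot']); Rt=R.from_quat([np.cos(yaw/2),np.sin(yaw/2),0,0])
    dp=Rc.inv().apply(np.array([x,y,z])-s['eef_pos']); dr=(Rc.inv()*Rt).as_rotvec()
    print('t %.2f pos'%s['time'],s['eef_pos'].round(4),'F',s['contact_force'].round(2),'open %.3f'%s['opening'])
    print('dpos',dp.round(4).tolist(),'drot',dr.round(4).tolist(),'rows>=',np.ceil(max(np.linalg.norm(dp)/.0417,np.degrees(np.linalg.norm(dr))/7.16)))
def wrist(name):
    s=ctrl.get_state(); p,d=ctrl.read_camera('wrist'); cv2.imwrite(f'pics/{name}.png',p[:,:,::-1])
    np.savez(f'pics/{name}.npz',pos=s['eef_pos'],q=s['tcp_rot'],d=d,img=p); return p,d
def wcam(name):
    f=np.load(f'pics/{name}.npz'); K,i=cam('wrist'); T=np.eye(4);T[:3,:3]=R.from_quat(f['q']).as_matrix();T[:3,3]=f['pos']
    return K,T@np.array(i['mount']),f
def wray(name,uv,z):
    K,T,f=wcam(name); d=T[:3,:3]@np.linalg.inv(K)@np.array([uv[0],uv[1],1.]); c=T[:3,3]; return c+d*(z-c[2])/d[2]
def wfit(name,pts,p0):
    K,T,f=wcam(name); Ti=np.linalg.inv(T)
    def g(p,l):
        c,s=np.cos(p[2]),np.sin(p[2]); q=Ti@np.array([p[0]+c*l[0]-s*l[1],p[1]+s*l[0]+c*l[1],l[2],1]); q=K@q[:3]; return q[:2]/q[2]
    r=least_squares(lambda p:np.concatenate([g(p,l)-uv for uv,l in pts]),p0); return r.x,r.fun.reshape(-1,2)
E
python3 -c "
from h import *
delta(.4433,-.341,.16,-.232)"
```

```text
t 0.10 pos [ 0.2994 -0.6044  0.2471] F [-0.46 -0.08  1.13] open 1.001
dpos [0.2458, -0.172, 0.0875] drot [-0.0021, 0.0004, 0.6918] rows>= 8.0
```

>>> {"fn": "carry_out", "kwargs": {"commands": [{"delta_pos":[0.246,-0.172,0.087],"delta_rot":[-0.002,0,0.692],"claw":100},{"delta_pos":[0.246,-0.172,0.087],"delta_rot":[-0.002,0,0.692],"claw":100},{"delta_pos":[0.246,-0.172,0.087],"delta_rot":[-0.002,0,0.692],"claw":100},{"delta_pos":[0.246,-0.172,0.087],"delta_rot":[-0.002,0,0.692],"claw":100},{"delta_pos":[0.246,-0.172,0.087],"delta_rot":[-0.002,0,0.692],"claw":100},{"delta_pos":[0.246,-0.172,0.087],"delta_rot":[-0.002,0,0.692],"claw":100},{"delta_pos":[0.246,-0.172,0.087],"delta_rot":[-0.002,0,0.692],"claw":100},{"delta_pos":[0.246,-0.172,0.087],"delta_rot":[-0.002,0,0.692],"claw":100}], "force": 20}}

```text
time: 0.77
eef_pos: [0.4439, -0.3363, 0.1582]
tcp_rot: [0.993, -0.115, -0.002, -0.002]
contact_force: [-0.2, 0.2, 0.2]
opening: 0.999
```

>>> {"fn": "carry_out", "kwargs": {"commands": [{"delta_pos":[0,0,0],"delta_rot":[0,0,0],"claw":100},{"delta_pos":[0,0,0],"delta_rot":[0,0,0],"claw":100}]}}

```text
time: 0.93
eef_pos: [0.4437, -0.3344, 0.1569]
tcp_rot: [0.994, -0.113, -0.003, -0.003]
contact_force: [-0.3, -0.8, -0.2]
opening: 1.002
```

```bash
python3 -c "
from h import *
wrist('w1'); delta(.4433,-.341,.16,-.232)"
```

```text
t 0.98 pos [ 0.4437 -0.336   0.1577] F [ 0.73 -0.03 -0.16] open 1.002
dpos [0.0007, 0.005, -0.0023] drot [-0.0034, 0.0044, 0.0032] rows>= 1.0
```

View pics/w1.png

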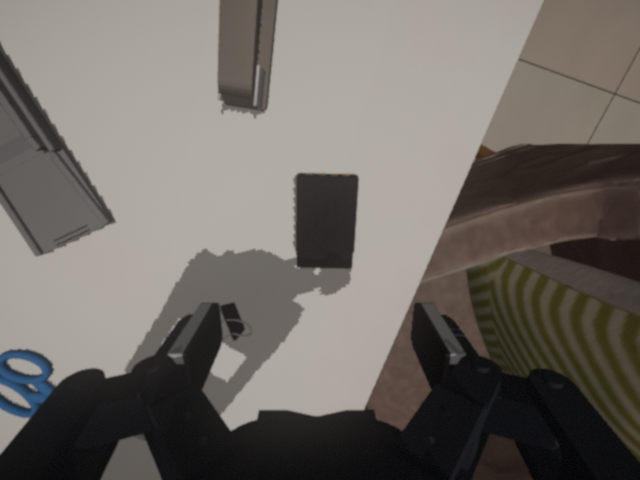

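```bash
python3 - <<'E'
import cv2
s=cv2.imread("pics/w1.png")
c=cv2.convertScaleAbs(cv2.resize(s[160:280,280:375],None,fx=5,fy=5,interpolation=cv2.INTER_CUBIC),alpha=1.8,beta=20)
cv2.imwrite("pics/w1c.png",c)
E
```

```text
(no output)
```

View pics/w1c.png

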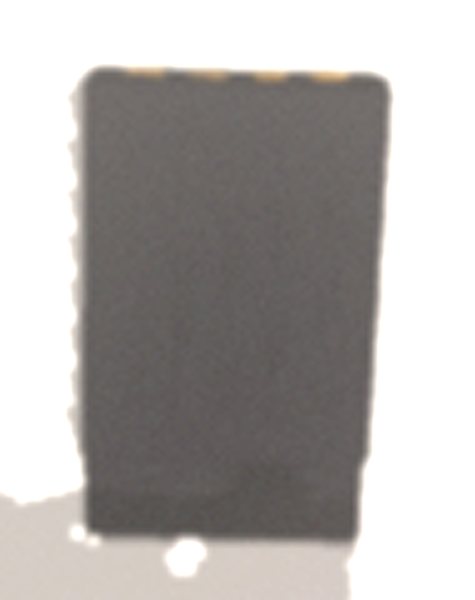

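```bash
python3 - <<'E'
from h import *
np.set_printoptions(precision=4,suppress=True)
C=lambda x,y:np.array([(x+.5)/5-.5+280,(y+.5)/5-.5+160])
pts=[(C(82,76),(.042,.025,.016)),(C(391,79),(.042,-.025,.016)),(C(88,532),(-.042,.025,.008)),(C(356,538),(-.042,-.025,.008)),(C(366,458),(-.024,-.025,.016)),(C(83,455),(-.024,.025,.016))]
p,r=wfit('w1',pts,[.443,-.34,-.23]);print(p,r)
delta(p[0],p[1],.03,p[2])
E
```

```text
[ 0.4453 -0.3421 -0.2445] [[-0.8051 -1.4583]
 [ 0.5893 -0.906 ]
 [-1.1551  0.7611]
 [ 1.0778  0.5601]
 [ 1.0801  1.0694]
 [-0.7781  0.6201]]
t 0.98 pos [ 0.4437 -0.336   0.1577] F [ 0.73 -0.03 -0.16] open 1.002
dpos [0.0035, 0.006, 0.1277] drot [-0.0034, 0.0044, 0.0157] rows>= 4.0
```

```bash
python3 - <<'E'
from h import *
np.set_printoptions(precision=1,suppress=True)
K,T,f=wcam('w1'); M=np.array(cam('wrist')[1]['mount'])
d=f['d']
for v in range(300,372,6):
    row=[]
    for u in list(range(180,222,8))+list(range(412,460,8)):
        z=d[v,u]; q=M@np.array([(u-K[0,2])*z/K[0,0],(v-K[1,2])*z/K[1,1],z,1]); row.append(q[:3]*1000 if 0<z<.2 else None)
    print(v,row)
E
```

```text
300 [None, None, None, None, None, None, None, None, None, None, None, None]
306 [None, None, None, array([ 10.8, -46.6,  -2.8]), array([ 10.8, -43.2,  -2.9]), None, None, array([11.2, 43.1, -3.6]), array([10.4, 47. , -2.2]), None, None, None]
312 [None, None, array([ 10.8, -48.3,  -7.6]), array([ 10.1, -45.5,  -6.5]), array([  9.7, -42.5,  -5.7]), array([  3.2, -42.7,   5. ]), None, array([ 8.9, 43.1, -4.4]), array([10. , 45.7, -6.3]), array([10.4, 48.7, -7. ]), None, None]
318 [None, array([  6.2, -53.1,  -4.7]), array([ 10.8, -46.7, -12.1]), array([ 10.8, -43.6, -12.1]), array([  7.3, -42.5,  -6.5]), array([  0.9, -42.6,   3.8]), None, array([ 6.8, 42.9, -5.7]), array([ 10.2,  44.2, -11. ]), array([ 10.6,  47. , -11.8]), array([ 6.8, 52.8, -5.7]), None]
324 [array([  6.3, -54.6,  -9.4]), array([ 10.6, -48.4, -16. ]), array([ 10.4, -45.6, -15.5]), array([ 11.1, -42.1, -16.6]), array([  5.7, -42.1,  -8.4]), array([ -1.3, -42.5,   2.5]), array([-2.2, 43.1,  3.9]), array([ 4.5, 42.9, -6.5]), array([ 10.1,  42.9, -15.1]), array([ 11.2,  45.3, -16.8]), array([ 10.6,  48.7, -15.9]), arra
[... 1640 characters left out ...]
 array([  4.7,  42.9, -25.9]), array([  9.6,  42.8, -32.2]), array([ 10.6,  44.9, -33.5])]
360 [array([  8.4, -44.9, -33.7]), array([  7.2, -42.9, -32.2]), array([  3.7, -42.1, -27.8]), array([ -2.5, -42.5, -20.1]), array([ -9.3, -42.6, -11.5]), None, None, array([-10. ,  43.1, -10.7]), array([ -3.4,  43.1, -19. ]), array([  2.3,  43.1, -26.1]), array([  6.5,  43.6, -31.3]), array([  7.7,  45.5, -32.8])]
366 [array([  6. , -45.2, -33.7]), array([  6.1, -42.5, -33.8]), array([  0.6, -42.7, -27.2]), array([ -4.4, -42.3, -21.1]), array([-11.2, -42.4, -12.9]), None, None, None, array([ -5.8,  43.2, -19.5]), array([  0.3,  43.1, -26.8]), array([  5.1,  43.2, -32.7]), array([  6.9,  44.9, -34.8])]
```

>>> {"fn": "carry_out", "kwargs": {"commands": [{"delta_pos":[0.003,0.006,0.1],"delta_rot":[-0.003,0.004,0.014],"claw":100},{"delta_pos":[0.003,0.006,0.1],"delta_rot":[-0.003,0.004,0.014],"claw":100},{"delta_pos":[0.003,0.006,0.1],"delta_rot":[-0.003,0.004,0.014],"claw":100},{"delta_pos":[0.003,0.006,0.1],"delta_rot":[-0.003,0.004,0.014],"claw":100}]}}

```text
time: 1.32
eef_pos: [0.4417, -0.3413, 0.053]
tcp_rot: [0.992, -0.122, -0.004, -0.003]
contact_force: [-1.3, -0.0, 0.2]
opening: 1.0
```

```bash
python3 -c "
from h import *
wrist('w2'); delta(.445,-.342,.023,-.24)"
```

```text
t 1.37 pos [ 0.4432 -0.3426  0.0558] F [0.27 0.13 1.07] open 1.001
dpos [0.0017, -0.0009, 0.0328] drot [-0.0027, 0.0042, -0.005] rows>= 1.0
```

View pics/w2.png

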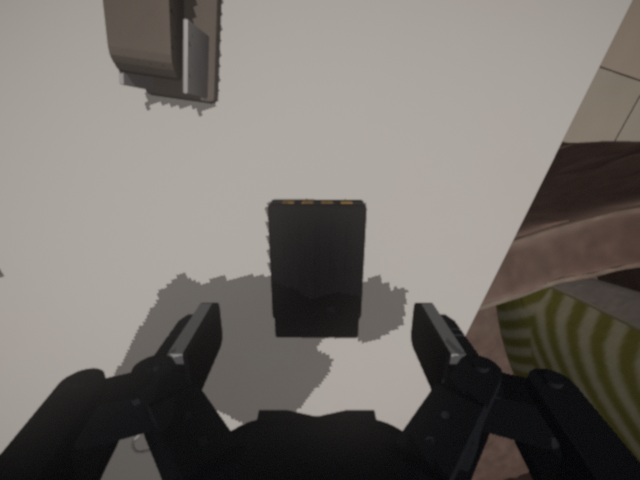

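>>> {"fn": "carry_out", "kwargs": {"commands": [{"delta_pos":[0.002,-0.0005,0.0352],"delta_rot":[-0.003,0.004,-0.005],"claw":100},{"delta_pos":[0.002,-0.0005,0.0352],"delta_rot":[-0.003,0.004,-0.005],"claw":100},{"delta_pos":[0.002,-0.0005,0.0352],"delta_rot":[-0.003,0.004,-0.005],"claw":70},{"delta_pos":[0.002,-0.0005,0.0352],"delta_rot":[-0.003,0.004,-0.005],"claw":70}]}}

```text
time: 1.7
eef_pos: [0.4462, -0.3442, 0.0231]
tcp_rot: [0.993, -0.12, 0.001, 0.001]
contact_force: [-0.2, -0.4, 0.3]
opening: 0.747
```

```bash
python3 -c "
from h import *
delta(.445,-.342,.0205,-.24)"
```

```text
t 1.70 pos [ 0.4462 -0.3442  0.0231] F [-0.21 -0.41  0.33] open 0.747
dpos [-0.0017, -0.0019, 0.0026] drot [0.0025, -0.003, -0.0007] rows>= 1.0
```

>>> {"fn": "carry_out", "kwargs": {"commands": [{"delta_pos":[0,-0.001,0.0015],"delta_rot":[0,0,0],"claw":40},{"delta_pos":[0,-0.001,0.0015],"delta_rot":[0,0,0],"claw":40},{"delta_pos":[0,-0.001,0.0015],"delta_rot":[0,0,0],"claw":40},{"delta_pos":[0,-0.001,0.0015],"delta_rot":[0,0,0],"claw":40},{"delta_pos":[0,-0.001,0.0015],"delta_rot":[0,0,0],"claw":40}], "force": 20}}

```text
time: 2.12
eef_pos: [0.4479, -0.3448, 0.0246]
tcp_rot: [0.993, -0.12, 0.003, 0.003]
contact_force: [-0.6, 0.4, 5.8]
opening: 0.575
```

```bash
python3 -c "
from h import *
wrist('w3');delta(.445,-.342,.08,-.24);s=ctrl.get_state();print(R.from_quat(s['tcp_rot']).as_matrix().round(3))"
```

```text
t 2.17 pos [ 0.4479 -0.3449  0.0246] F [-0.68  0.72  6.32] open 0.575
dpos [-0.0031, -0.0018, -0.0554] drot [0.0055, -0.0071, -0.0006] rows>= 2.0
[[ 0.971 -0.238  0.006]
 [-0.238 -0.971 -0.007]
 [ 0.007  0.005 -1.   ]]
```

View pics/w3.png

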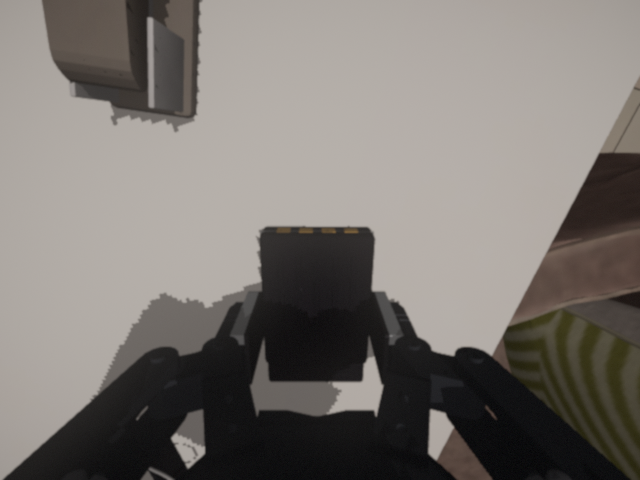

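```bash
python3 - <<'E'
from h import *
np.set_printoptions(precision=1,suppress=True)
K,T,f=wcam('w3'); M=np.array(cam('wrist')[1]['mount']); d=f['d']
def q(u,v):
    z=d[v,u]; return (M@np.array([(u-K[0,2])*z/K[0,0],(v-K[1,2])*z/K[1,1],z,1]))[:3]*1000
for uv in [(316,240),(316,260),(290,300),(316,300),(340,300),(300,330),(316,330),(316,345),(316,370),(300,374),(450,250),(250,295),(250,300),(256,294),(254,300),(378,295),(384,300),(250,310),(244,305),(388,305),(220,200)]: print(uv,q(*uv),(T@np.append(np.linalg.inv(M)@np.append(q(*uv)/1000,1),0)[:4])[:3]*1000)
E
```

```text
(316, 240) [35.8  0.1  8.8] [ 482.7 -353.5   16. ]
(316, 260) [26.5  0.1  9.1] [ 473.7 -351.3   15.7]
(290, 300) [  7.2 -11.7   8.6] [ 457.7 -335.3   16. ]
(316, 300) [7.3 0.1 8.4] [ 455.  -346.7   16.3]
(340, 300) [ 6.7 11.   9.6] [ 451.8 -357.2   15.1]
(300, 330) [-8.3 -7.4  8.2] [ 441.7 -335.8   16.3]
(316, 330) [-8.5  0.1  8.5] [ 439.7 -342.9   16.1]
(316, 345) [-16.3   0.1   7.9] [ 432.1 -341.1   16.6]
(316, 370) [-38.2   0.1  16.8] [ 410.9 -335.9    7.6]
(300, 374) [-40.1  -8.2  16. ] [ 411.  -327.4    8.3]
(450, 250) [25.1 64.8 25.4] [ 456.9 -413.9   -0.2]
(250, 295) [ 11.  -29.1   6.2] [ 465.6 -319.2   18.3]
(250, 300) [ 10.4 -28.5   2.9] [ 464.8 -319.6   21.6]
(256, 294) [ 10.7 -26.7   7.7] [ 464.7 -321.5   16.8]
(254, 300) [ 10.7 -26.7   2.3] [ 464.7 -321.5   22.2]
(378, 295) [10.4 27.7  7.3] [ 451.5 -374.3   17.6]
(384, 300) [10.  29.7  3.5] [ 450.6 -376.1   21.3]
(250, 310) [ 10.9 -26.7  -6.3] [ 464.9 -321.4   30.9]
(244, 305) [ 10.3 -30.3  -1.1] [ 465.1 -317.9   25.7]
(388, 305) [10.6 30.3 -1.7] [ 450.9 -376.8   26.5]
(220, 200) [ 49.7 -43.9  24.8] [ 506.8 -314.2   -0.1]
```

>>> {"fn": "carry_out", "kwargs": {"commands": [{"delta_pos":[0,0,0],"delta_rot":[0,0,0],"claw":72},{"delta_pos":[0,0,0.0],"delta_rot":[0.005,-0.007,0],"claw":72},{"delta_pos":[0,0,0.004],"delta_rot":[0.005,-0.007,0],"claw":72},{"delta_pos":[0,0,0.004],"delta_rot":[0.005,-0.007,0],"claw":72},{"delta_pos":[0,0,0.004],"delta_rot":[0.005,-0.007,0],"claw":72}], "force": 20}}

```text
time: 2.58
eef_pos: [0.4475, -0.3444, 0.02]
tcp_rot: [0.993, -0.12, -0.001, -0.0]
contact_force: [-0.5, -1.1, -0.1]
opening: 0.72
```

```bash
python3 -c "
from h import *
delta(.445,-.342,.0195,-.24)"
```

```text
t 2.58 pos [ 0.4475 -0.3444  0.02  ] F [-0.48 -1.12 -0.11] open 0.720
dpos [-0.003, -0.0018, 0.0005] drot [-0.0003, 0.0011, -0.0005] rows>= 1.0
```

>>> {"fn": "carry_out", "kwargs": {"commands": [{"delta_pos":[0,0,0],"delta_rot":[0,0,0],"claw":45},{"delta_pos":[0,0,0],"delta_rot":[0,0,0],"claw":45},{"delta_pos":[0,0,0],"delta_rot":[0,0,0],"claw":45},{"delta_pos":[0,0,0],"delta_rot":[0,0,0],"claw":45},{"delta_pos":[0,0,-0.002],"delta_rot":[0,0,0],"claw":45},{"delta_pos":[0,0,-0.004],"delta_rot":[0,0,0],"claw":45}], "force": 20}}

```text
time: 3.08
eef_pos: [0.4471, -0.344, 0.0235]
tcp_rot: [0.993, -0.12, -0.001, -0.001]
contact_force: [0.7, 0.2, -1.5]
opening: 0.578
```

```bash
python3 -c "
from h import *
delta(.4978,-.121,.16,.175)"
```

```text
t 3.08 pos [ 0.4471 -0.344   0.0235] F [ 0.68  0.23 -1.49] open 0.578
dpos [-0.0042, -0.2288, -0.1362] drot [-0.0016, 0.002, -0.4155] rows>= 7.0
```

>>> {"fn": "carry_out", "kwargs": {"commands": [{"delta_pos":[0,0,-0.03],"delta_rot":[0,0,0],"claw":45},{"delta_pos":[0,0,-0.06],"delta_rot":[0,0,0],"claw":45},{"delta_pos":[0,-0.03,-0.08],"delta_rot":[0,0,-0.1],"claw":45},{"delta_pos":[-0.001,-0.065,-0.085],"delta_rot":[0,0,-0.2],"claw":45},{"delta_pos":[-0.002,-0.1,-0.085],"delta_rot":[0,0,-0.3],"claw":45},{"delta_pos":[-0.003,-0.14,-0.085],"delta_rot":[0,0,-0.4],"claw":45},{"delta_pos":[-0.004,-0.175,-0.085],"delta_rot":[0,0,-0.416],"claw":45},{"delta_pos":[-0.004,-0.205,-0.085],"delta_rot":[-0.002,0.002,-0.416],"claw":45}]}}

```text
time: 3.75
eef_pos: [0.492, -0.1417, 0.1088]
tcp_rot: [0.996, 0.088, -0.0, -0.0]
contact_force: [0.3, 0.2, -0.9]
opening: 0.58
```

>>> {"fn": "carry_out", "kwargs": {"commands": [{"delta_pos":[0,-0.018,0],"delta_rot":[0,0,0],"claw":45},{"delta_pos":[0,-0.018,0],"delta_rot":[0,0,0],"claw":45},{"delta_pos":[0,-0.018,0],"delta_rot":[0,0,0],"claw":45}]}}

```text
time: 4.0
eef_pos: [0.4884, -0.1229, 0.1086]
tcp_rot: [0.996, 0.089, -0.0, -0.0]
contact_force: [0.9, 0.0, -2.3]
opening: 0.577
```

```bash
python3 -c "
from h import *
wrist('w4');delta(.4978,-.121,.05,.175)"
```

```text
t 4.05 pos [ 0.4887 -0.1239  0.1089] F [-0.75 -0.29 -1.74] open 0.578
dpos [0.0094, -0.0013, 0.0589] drot [0.0003, 0.0002, 0.0026] rows>= 2.0
```

View pics/w4.png

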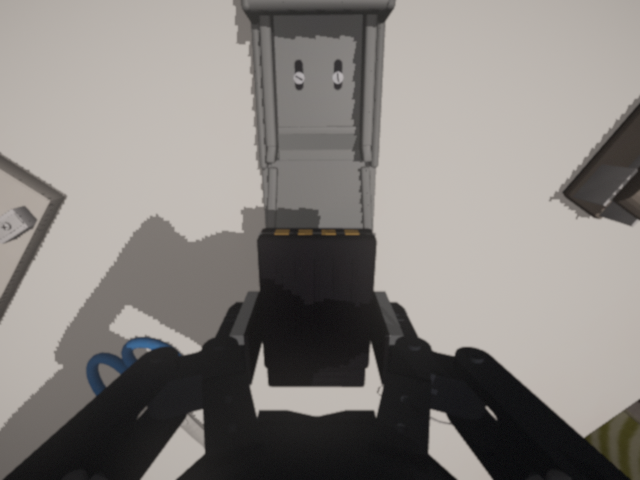

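```bash
python3 - <<'E'
import cv2
s=cv2.imread("pics/w4.png")
c=cv2.convertScaleAbs(cv2.resize(s[0:240,225:415],None,fx=4,fy=4,interpolation=cv2.INTER_CUBIC)[:, :],alpha=1.7,beta=20)
cv2.imwrite("pics/w4a.png",c[:560]); cv2.imwrite("pics/w4b.png",c[430:])
E
```

```text
(no output)
```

View pics/w4a.png

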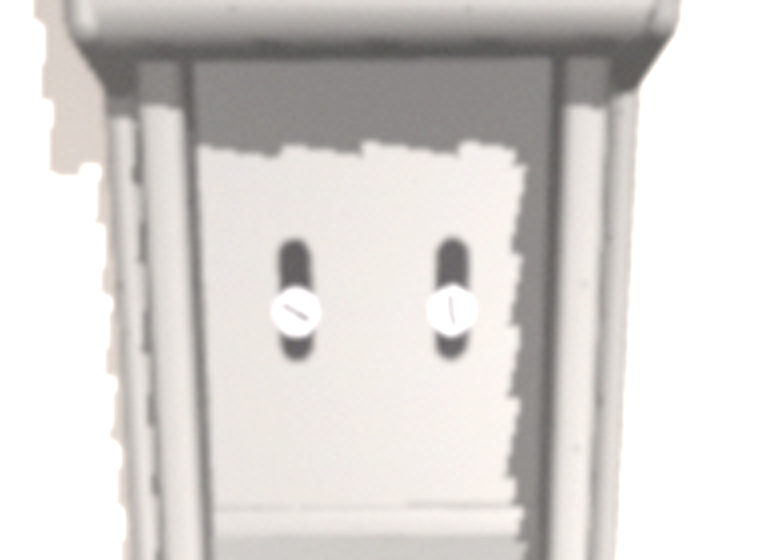

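View pics/w4b.png

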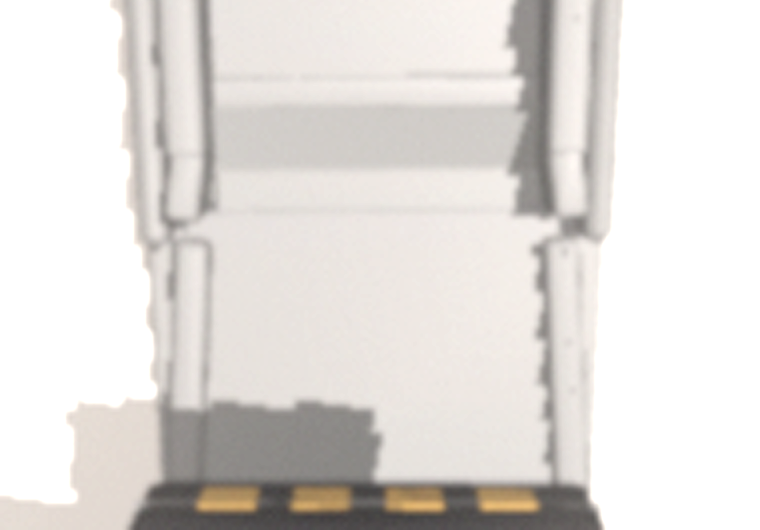

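```bash
python3 - <<'E'
from h import *
np.set_printoptions(precision=1,suppress=True)
K,T,f=wcam('w4');d=f['d'];M=np.array(cam('wrist')[1]['mount'])
C=lambda x,y,o=0:np.array([(x+.5)/4-.5+225,(y+o+.5)/4-.5])
p0=np.array([.5667,-.1088]);a=.175;Rd=np.array([[np.cos(a),np.sin(a)],[-np.sin(a),np.cos(a)]])
def D(x,y,z,o=0):
    w=wray('w4',C(x,y,o),z/1000); return Rd@(w[:2]-p0)*1000
def dep(x,y,o=0):
    u,v=np.round(C(x,y,o)).astype(int); z=d[v,u]; q=T@np.array([(u-K[0,2])*z/K[0,0],(v-K[1,2])*z/K[1,1],z,1]); return np.append(Rd@(q[:2]-p0)*1000,q[2]*1000)
print('lip inner L,R',D(220,508,13),D(515,505,13))
print('crest front',D(220,533,13),D(515,530,13))
print('plate start',D(230,210,10,430),D(530,210,10,430))
print('wall inner top L',D(190,75,24),D(205,450,24),'R',D(553,75,24),D(552,450,24))
print('outer L bottom? R',D(108,110,24),D(637,110,24),D(128,400,24),D(620,400,24))
print('guide L inner far/near',D(212,240,14,430),D(203,470,14,430),'R',D(546,240,14,430),D(555,470,14,430))
print('hood front top edge',D(85,20,44),D(670,20,44))
for q in [(375,40),(375,300),(375,480),(375,520),(180,300),(575,300),(375,560),(375,640),(375,720),(375,840),(190,760),(570,760),(700,600)]: print(q,dep(*q))
# pack in hand in tool coords
Mi=np.linalg.inv(M)
for uv in [(316,245),(316,260),(300,300),(316,330),(335,300),(316,375)]:
    z=d[uv[1],uv[0]]; print(uv,(M@np.array([(uv[0]-K[0,2])*z/K[0,0],(uv[1]-K[1,2])*z/K[1,1],z,1]))[:3]*1000)
def tz(u,v,z):
    r=M[:3,:3]@np.linalg.inv(K)@np.array([u,v,1.]);c=M[:3,3]*1000;return c+r*(z-c[2])/r[2]
for zz in (4.,5.,6.): print(zz,'nose',tz(260,234,zz),tz(374,234,zz),'tail(tread)',tz(268,385,zz+8),tz(364,385,zz+8))
E
```

```text
lip inner L,R [ 1.8 23. ] [  2.5 -23.4]
crest front [-1.9 23.1] [ -1.3 -23.5]
plate start [-18.8  22.3] [-18.6 -27. ]
wall inner top L [57.7 24.2] [ 9.9 23.8] R [ 57.9 -25.2] [ 10.2 -27.4]
outer L bottom? R [53.5 35.6] [ 53.8 -36.9] [16.7 34.8] [ 17.  -36.9]
guide L inner far/near [-23.2  25. ] [-62.1  27.8] R [-22.9 -29.3] [-61.8 -32.7]
hood front top edge [58.1 34.5] [ 58.4 -36.7]
(375, 40) [56.5 -0.7 42.4]
(375, 300) [32.1 -1.   7.3]
(375, 480) [ 5.9 -1.2  7.9]
(375, 520) [-0.1 -1.2 12.8]
(180, 300) [29.5 26.3 25.9]
(575, 300) [ 30.1 -29.6  23.2]
(375, 560) [-6.2 -1.2 11.4]
(375, 640) [-18.9  -1.3   9.8]
(375, 720) [-32.2  -1.4   9. ]
(375, 840) [-52.6  -1.5  10.2]
(190, 760) [-38.3  29.3  13.4]
(570, 760) [-37.9 -33.9  14.2]
(700, 600) [-12.9 -57.1   0.1]
(316, 245) [35.2 -0.   4.1]
(316, 260) [29.  -0.   3.1]
(300, 300) [10.1 -7.   3.4]
(316, 330) [-5.5 -0.   4.1]
(335, 300) [9.7 8.3 4. ]
(316, 375) [-37.5  -0.   12.2]
4.0 nose [ 40.  -22.9   4. ] [40.  23.6  4. ] tail(tread) [-43.5 -24.5  12. ] [-43.5  24.5  12. ]
5.0 nose [ 39.7 -23.1   5. ] [39.7 23.8  5. ] tail(tread) [-44.4 -24.7  13. ] [-44.5  24.7  13. ]
6.0 nose [ 39.4 -23.2   6. ] [39.4 24.   6. ] tail(tread) [-45.3 -24.9  14. ] [-45.4  24.8  14. ]
```

```bash
cat >> h.py <<'E'
A=.175;P0=np.array([.5667,-.1088])
def d2w(x,y): c,s=np.cos(A),np.sin(A); return P0+np.array([c*x-s*y,s*x+c*y])/1000
def w2d(p): c,s=np.cos(A),np.sin(A); v=(np.asarray(p)[:2]-P0)*1000; return np.array([c*v[0]+s*v[1],-s*v[0]+c*v[1]])
E
python3 -c "
from h import *
delta(*d2w(-67.3,-2.6),.036,.183)"
```

```text
t 4.05 pos [ 0.4887 -0.1239  0.1089] F [-0.75 -0.29 -1.74] open 0.578
dpos [0.0121, 0.0013, 0.0729] drot [0.0003, 0.0002, -0.0054] rows>= 2.0
```

>>> {"fn": "carry_out", "kwargs": {"commands": [{"delta_pos":[0.012,0.0013,0.02],"delta_rot":[0,0,-0.005],"claw":45},{"delta_pos":[0.012,0.0013,0.045],"delta_rot":[0,0,-0.005],"claw":45},{"delta_pos":[0.012,0.0013,0.063],"delta_rot":[0,0,-0.005],"claw":45},{"delta_pos":[0.012,0.0013,0.073],"delta_rot":[0,0,-0.005],"claw":45},{"delta_pos":[0.012,0.0013,0.073],"delta_rot":[0,0,-0.005],"claw":45},{"delta_pos":[0.012,0.0013,0.073],"delta_rot":[0,0,-0.005],"claw":45}]}}

```text
time: 4.55
eef_pos: [0.5007, -0.1239, 0.0357]
tcp_rot: [0.996, 0.091, -0.0, 0.0]
contact_force: [0.2, 0.5, -1.4]
opening: 0.574
```

```bash
python3 -c "
from h import *
wrist('w5');delta(*d2w(-67.3,-2.6),.031,.183)"
```

```text
t 4.60 pos [ 0.5015 -0.1241  0.0366] F [ 0.18  0.59 -0.99] open 0.579
dpos [-0.0004, -0.0011, 0.0056] drot [0.0012, -0.0009, -0.0014] rows>= 1.0
```

View pics/w5.png

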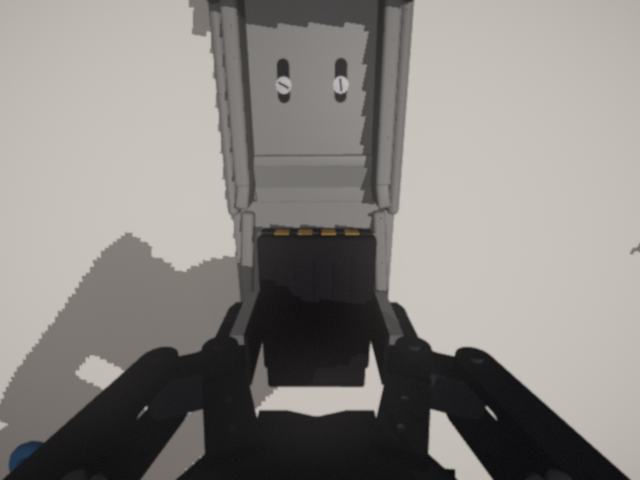

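```bash
python3 - <<'E'
import cv2
s=cv2.imread("pics/w5.png")
c=cv2.convertScaleAbs(cv2.resize(s[140:280,220:415],None,fx=4,fy=4,interpolation=cv2.INTER_CUBIC),alpha=1.9,beta=25)
cv2.imwrite("pics/w5a.png",c)
E
```

```text
(no output)
```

View pics/w5a.png

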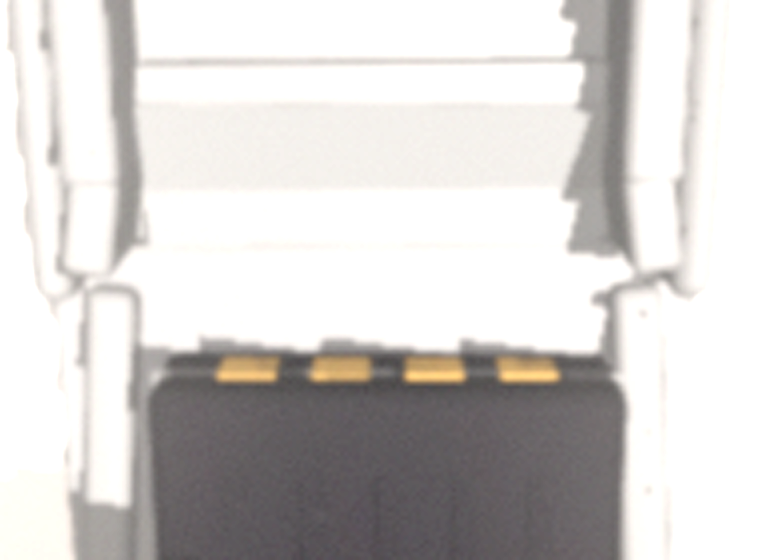

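>>> {"fn": "carry_out", "kwargs": {"commands": [{"delta_pos":[0,-0.0012,0.002],"delta_rot":[0,0,0],"claw":45},{"delta_pos":[0,-0.0012,0.004],"delta_rot":[0,0,0],"claw":45},{"delta_pos":[0,-0.0012,0.0055],"delta_rot":[0,0,0],"claw":45},{"delta_pos":[0,-0.0012,0.0055],"delta_rot":[0,0,0],"claw":45}]}}

```text
time: 4.93
eef_pos: [0.5014, -0.1229, 0.0314]
tcp_rot: [0.996, 0.091, 0.001, 0.001]
contact_force: [-0.0, -0.1, -1.4]
opening: 0.579
```

>>> {"fn": "carry_out", "kwargs": {"commands": [{"delta_pos":[0,0,0.0005],"delta_rot":[0,0,0],"claw":45},{"delta_pos":[0,0,0.001],"delta_rot":[0,0,0],"claw":45}]}}

```text
time: 5.1
eef_pos: [0.5015, -0.1229, 0.0306]
tcp_rot: [0.996, 0.091, 0.001, 0.001]
contact_force: [0.8, 0.5, -1.2]
opening: 0.58
```

>>> {"fn": "carry_out", "kwargs": {"commands": [{"delta_pos":[0,0,0.0007],"delta_rot":[0,0,0],"claw":45},{"delta_pos":[0,0,0.0012],"delta_rot":[0,0,0],"claw":45}]}}

```text
time: 5.27
eef_pos: [0.5017, -0.1229, 0.0297]
tcp_rot: [0.996, 0.091, 0.001, 0.001]
contact_force: [-1.9, 0.6, 3.5]
opening: 0.578
```

>>> {"fn": "carry_out", "kwargs": {"commands": [{"delta_pos":[0,0,0.0005],"delta_rot":[0,0,0],"claw":45},{"delta_pos":[0,0,0.001],"delta_rot":[0,0,0],"claw":45}]}}

```text
time: 5.43
eef_pos: [0.5017, -0.1229, 0.0297]
tcp_rot: [0.996, 0.091, 0.0, 0.001]
contact_force: [-4.0, 1.3, 10.0]
opening: 0.574
```

>>> {"fn": "carry_out", "kwargs": {"commands": [{"delta_pos":[0,0,-0.0005],"delta_rot":[0,0,0],"claw":75},{"delta_pos":[0,0,-0.0005],"delta_rot":[0,0,0],"claw":75},{"delta_pos":[0,0,-0.0005],"delta_rot":[0,0,0],"claw":75},{"delta_pos":[0,0,-0.015],"delta_rot":[0,0,0],"claw":75},{"delta_pos":[0,0,-0.05],"delta_rot":[0,0,0],"claw":75},{"delta_pos":[0,0,-0.08],"delta_rot":[0,0,0],"claw":75}]}}

```text
time: 5.93
eef_pos: [0.5008, -0.1224, 0.1096]
tcp_rot: [0.996, 0.091, -0.001, -0.0]
contact_force: [-0.0, -0.3, 0.7]
opening: 0.751
```

>>> {"fn": "carry_out", "kwargs": {"commands": [{"delta_pos":[-0.02,0,-0.005],"delta_rot":[0,0,0],"claw":0},{"delta_pos":[-0.02,0,-0.005],"delta_rot":[0,0,0],"claw":0},{"delta_pos":[-0.02,0,-0.005],"delta_rot":[0,0,0],"claw":0},{"delta_pos":[-0.02,0,-0.005],"delta_rot":[0,0,0],"claw":0},{"delta_pos":[-0.02,0,-0.005],"delta_rot":[0,0,0],"claw":0}]}}

```text
time: 6.35
eef_pos: [0.4807, -0.1257, 0.1132]
tcp_rot: [0.996, 0.091, -0.002, -0.001]
contact_force: [-0.9, -0.7, 0.0]
opening: 0.04
```

```bash
python3 -c "
from h import *
wrist('w6');delta(*d2w(-67.3,-2.6),.11,.183)
import cv2
s=cv2.imread('pics/w6.png')
cv2.imwrite('pics/w6a.png',cv2.convertScaleAbs(s,alpha=1.6,beta=20))"
```

```text
t 6.40 pos [ 0.4808 -0.1257  0.1133] F [ 0.43 -0.42  0.43] open 0.002
dpos [0.0202, 0.0011, 0.0032] drot [-0.002, 0.0033, -0.001] rows>= 1.0
```

View pics/w6a.png

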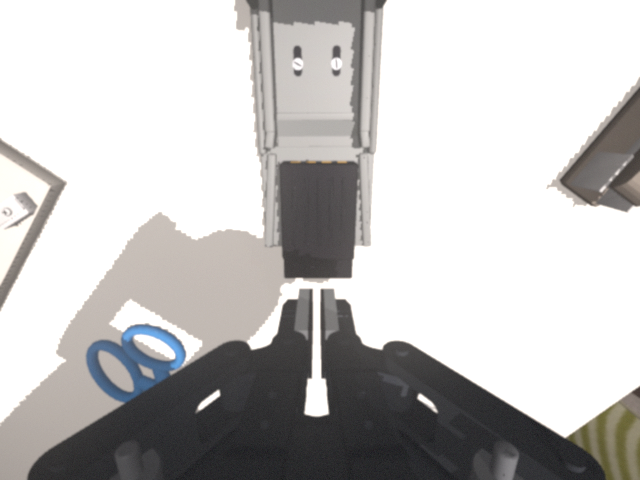

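```bash
python3 - <<'E'
from h import *
np.set_printoptions(precision=1,suppress=True)
print(w2d(ctrl.get_state()['eef_pos']))
delta(*d2w(-110,-2.5),.039,.183)
K,T,f=wcam('w6');d=f['d'];M=np.array(cam('wrist')[1]['mount'])
for v in (288,292,296,304,320):
  for u in (292,299,304,309,316,324,330,336,342):
    z=d[v,u]
    if 0<z<.25: print(v,u,(M@np.array([(u-K[0,2])*z/K[0,0],(v-K[1,2])*z/K[1,1],z,1]))[:3]*1000)
def D(u,v,z):return w2d(wray('w6',(u,v),z/1000))
print('tail',D(285,277,18),D(352,277,18),'nose',D(281,163,26),D(356,163,26))
print('lip',D(275,114,13),D(355,114,13))
E
```

```text
[-87.5  -1.7]
t 6.40 pos [ 0.5 -0.1  0.1] F [ 0.4 -0.4  0.4] open 0.002
dpos [-0.0222, 0.0008, 0.0743] drot [-0.002, 0.0033, -0.001] rows>= 2.0
292 299 [10.8 -7.7  9.4]
292 304 [10.7 -5.5  9.5]
292 309 [10.9 -3.2  9.3]
292 324 [10.4  3.6 10.1]
292 330 [10.6  6.3  9.7]
296 299 [10.2 -7.6  6.8]
296 304 [11.  -5.3  5.3]
296 309 [11.  -3.1  5.3]
296 324 [10.7  3.5  5.9]
296 330 [10.3  6.2  6.5]
304 292 [  6.2 -10.8   6.8]
304 299 [11.  -7.2 -1.7]
304 304 [11.  -5.1 -1.7]
304 309 [10.8 -3.  -1.3]
304 324 [10.8  3.3 -1.3]
304 330 [10.9  5.9 -1.5]
304 336 [6.4 8.9 6.4]
304 342 [ 7.1 11.5  5.2]
320 292 [ 6.7 -9.8 -7. ]
320 299 [ 10.6  -6.6 -13.2]
320 304 [ 10.4  -4.7 -12.9]
320 309 [ 10.8  -2.7 -13.5]
320 324 [ 10.4   3.1 -13. ]
320 330 [ 10.1   5.4 -12.5]
320 336 [ 10.6   7.7 -13.3]
320 342 [ 6.5 10.6 -6.7]
tail [-110.3   20.9] [-109.9  -27.8] nose [-28.1  20.8] [-27.8 -26.1]
lip [ 1.  25.2] [  1.3 -25.6]
```

>>> {"fn": "carry_out", "kwargs": {"commands": [{"delta_pos":[-0.022,0.001,0.03],"delta_rot":[-0.002,0.003,0],"claw":0},{"delta_pos":[-0.022,0.001,0.055],"delta_rot":[-0.002,0.003,0],"claw":0},{"delta_pos":[-0.022,0.001,0.07],"delta_rot":[-0.002,0.003,0],"claw":0},{"delta_pos":[-0.022,0.001,0.074],"delta_rot":[-0.002,0.003,0],"claw":0},{"delta_pos":[-0.022,0.001,0.074],"delta_rot":[-0.002,0.003,0],"claw":0}]}}

```text
time: 6.82
eef_pos: [0.458, -0.1299, 0.0374]
tcp_rot: [0.996, 0.091, -0.002, -0.001]
contact_force: [-0.6, 0.8, 0.8]
opening: -0.001
```

```bash
python3 - <<'E'
from h import *
np.set_printoptions(precision=1,suppress=True)
p,d=wrist('w7'); cv2.imwrite('pics/w7a.png',cv2.convertScaleAbs(cv2.resize(p[100:340,200:440,::-1],None,fx=2.4,fy=2.4,interpolation=cv2.INTER_CUBIC),alpha=2,beta=30))
s=ctrl.get_state();print(w2d(s['eef_pos']),s['eef_pos']*1000,s['contact_force'],R.from_quat(s['tcp_rot']).as_matrix()[:,0].round(3)*1000)
E
```

```text
[-109.7   -2.6] [ 459.1 -130.4   38.8] [-0.1 -0.1  0.1] [983. 181.  -1.]
```

View pics/w7a.png

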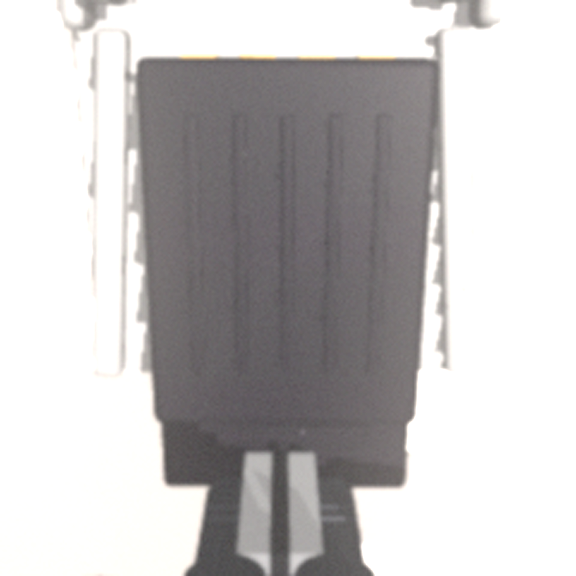

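>>> {"fn": "carry_out", "kwargs": {"commands": [{"delta_pos":[0.001,0,0],"delta_rot":[0,0,0],"claw":0},{"delta_pos":[0.002,0,0],"delta_rot":[0,0,0],"claw":0},{"delta_pos":[0.003,0,0],"delta_rot":[0,0,0],"claw":0},{"delta_pos":[0.004,0,0],"delta_rot":[0,0,0],"claw":0},{"delta_pos":[0.005,0,0],"delta_rot":[0,0,0],"claw":0},{"delta_pos":[0.006,0,0],"delta_rot":[0,0,0],"claw":0},{"delta_pos":[0.007,0,0],"delta_rot":[0,0,0],"claw":0},{"delta_pos":[0.008,0,0],"delta_rot":[0,0,0],"claw":0}]}}

```text
time: 7.53
eef_pos: [0.4667, -0.129, 0.0389]
tcp_rot: [0.996, 0.091, -0.001, -0.001]
contact_force: [-2.9, -1.2, 2.8]
opening: 0.001
```

```bash
cat > st.py <<'E'
from h import *
np.set_printoptions(precision=1,suppress=True)
s=ctrl.get_state();f=s['contact_force'];c,q=np.cos(.18),np.sin(.18)
print('t',round(s['time'],2),'dock',w2d(s['eef_pos']),'z',s['eef_pos'][2]*1000,'Fdock x,y,z',np.array([c*f[0]+q*f[1],-q*f[0]+c*f[1],f[2]]),'toolx',R.from_quat(s['tcp_rot']).as_matrix()[:,0].round(3)*1000,'rot err',(R.from_quat(s['tcp_rot']).inv()*R.from_quat([np.cos(.0915),np.sin(.0915),0,0])).as_rotvec()*1000)
E
python3 st.py
```

```text
t 7.53 dock [-102.    -2.4] z 38.890432617588814 Fdock x,y,z [-3.1 -0.6  2.8] toolx [983. 181.  -2.] rot err [-1.2  2.5 -0.7]
```

>>> {"fn": "carry_out", "kwargs": {"commands": [{"delta_pos":[0.001,0,-0.001],"delta_rot":[0,0,0],"claw":0},{"delta_pos":[0.002,0,-0.001],"delta_rot":[0,0,0],"claw":0},{"delta_pos":[0.004,0,-0.001],"delta_rot":[0,0,0],"claw":0},{"delta_pos":[0.006,0,-0.001],"delta_rot":[0,0,0],"claw":0},{"delta_pos":[0.008,0,-0.001],"delta_rot":[0,0,0],"claw":0}]}}

```text
time: 7.95
eef_pos: [0.4747, -0.1274, 0.0397]
tcp_rot: [0.996, 0.091, -0.001, -0.001]
contact_force: [-1.4, -0.2, -0.8]
opening: -0.004
```

```bash
python3 st.py; python3 - <<'E'
from h import *
p,d=wrist('w8'); cv2.imwrite('pics/w8a.png',cv2.convertScaleAbs(cv2.resize(p[100:340,200:440,::-1],None,fx=2.4,fy=2.4,interpolation=cv2.INTER_CUBIC),alpha=2,beta=30))
E
```

```text
t 7.95 dock [-93.8  -2.3] z 39.7262911947626 Fdock x,y,z [-1.4  0.  -0.8] toolx [983. 181.  -2.] rot err [-1.4  2.5 -0.7]
```

View pics/w8a.png

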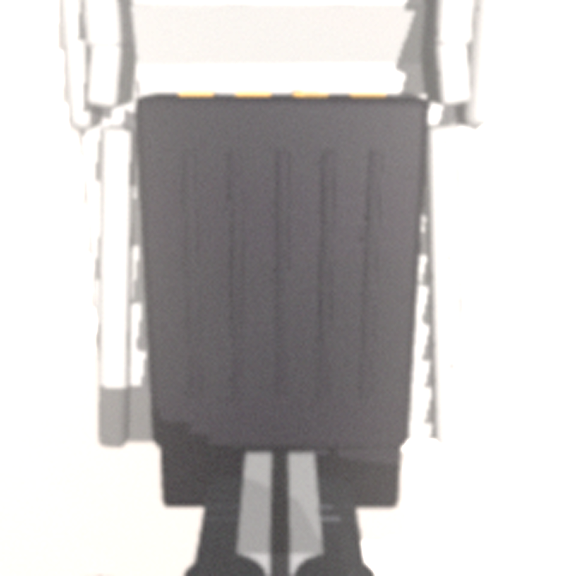

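>>> {"fn": "carry_out", "kwargs": {"commands": [{"delta_pos":[0.002,0,0],"delta_rot":[0,0,0],"claw":0},{"delta_pos":[0.004,0,0],"delta_rot":[0,0,0],"claw":0},{"delta_pos":[0.006,0,0],"delta_rot":[0,0,0],"claw":0},{"delta_pos":[0.008,0,0],"delta_rot":[0,0,0],"claw":0}]}}

```text
time: 8.33
eef_pos: [0.4828, -0.1259, 0.0398]
tcp_rot: [0.996, 0.091, -0.002, -0.001]
contact_force: [-4.2, 0.2, 2.7]
opening: -0.005
```

```bash
python3 st.py
```

```text
t 8.33 dock [-85.6  -2.3] z 39.76984253389314 Fdock x,y,z [-4.1  0.9  2.7] toolx [983. 182.  -3.] rot err [-1.5  3.2 -0.3]
```

>>> {"fn": "carry_out", "kwargs": {"commands": [{"delta_pos":[0.002,0,0],"delta_rot":[0,0,0],"claw":0},{"delta_pos":[0.004,0,0],"delta_rot":[0,0,0],"claw":0},{"delta_pos":[0.006,0,0],"delta_rot":[0,0,0],"claw":0},{"delta_pos":[0.008,0,0],"delta_rot":[0,0,0],"claw":0}]}}

```text
time: 8.67
eef_pos: [0.489, -0.1246, 0.0399]
tcp_rot: [0.996, 0.092, -0.005, -0.001]
contact_force: [-12.6, -2.7, 8.6]
opening: -0.0
```

```bash
python3 st.py
```

```text
t 8.67 dock [-79.3  -2. ] z 39.89888461633863 Fdock x,y,z [-12.9  -0.4   8.6] toolx [983. 183.  -9.] rot err [-2.9  9.2  1.2]
```

```bash
python3 - <<'E'
from h import *
p,d=wrist('w9'); cv2.imwrite('pics/w9a.png',cv2.convertScaleAbs(cv2.resize(p[100:340,200:440,::-1],None,fx=2.4,fy=2.4,interpolation=cv2.INTER_CUBIC),alpha=2,beta=30))
p,d=ctrl.read_camera('scene'); cv2.imwrite('pics/s9.png',cv2.convertScaleAbs(cv2.resize(p[160:300,210:350,::-1],None,fx=4,fy=4,interpolation=cv2.INTER_CUBIC),alpha=1.8,beta=20))
E
python3 st.py
```

```text
t 8.77 dock [-79.3  -2. ] z 39.91932807421149 Fdock x,y,z [-10.1   0.3   8.1] toolx [983. 183.  -9.] rot err [-2.9  9.4  1.3]
```

View pics/w9a.png

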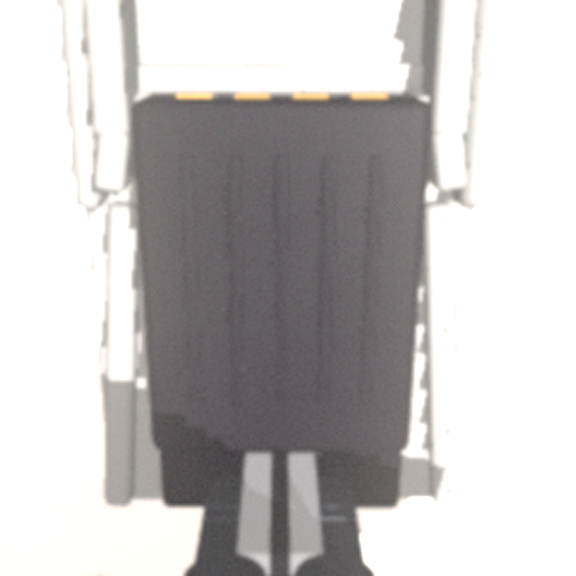

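View pics/s9.png

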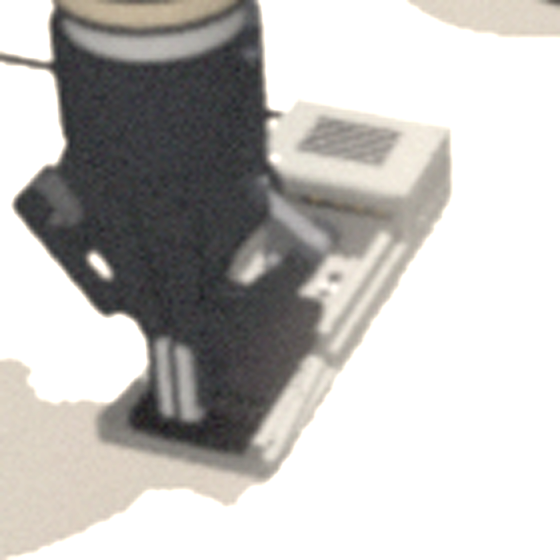

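>>> {"fn": "carry_out", "kwargs": {"commands": [{"delta_pos":[-0.001,0,0.0],"delta_rot":[0,0.005,0],"claw":0},{"delta_pos":[-0.001,0,0.001],"delta_rot":[0,0.009,0],"claw":0},{"delta_pos":[0.0,0,0.0005],"delta_rot":[0,0.009,0],"claw":0},{"delta_pos":[0.001,0,0],"delta_rot":[0,0.009,0],"claw":0},{"delta_pos":[0.002,0,-0.0005],"delta_rot":[0,0.009,0],"claw":0},{"delta_pos":[0.003,0,-0.001],"delta_rot":[0,0.009,0],"claw":0}]}}

```text
time: 9.27
eef_pos: [0.4923, -0.124, 0.0409]
tcp_rot: [0.996, 0.092, -0.0, -0.001]
contact_force: [-1.6, 0.5, -0.6]
opening: 0.001
```

```bash
python3 st.py
```

```text
t 9.27 dock [-75.9  -2. ] z 40.876211874960966 Fdock x,y,z [-1.5  0.8 -0.6] toolx [983. 183.   0.] rot err [-2.9 -0.2  1.1]
```

>>> {"fn": "carry_out", "kwargs": {"commands": [{"delta_pos":[0.002,0,0],"delta_rot":[0,0,0],"claw":0},{"delta_pos":[0.004,0,0],"delta_rot":[0,0,0],"claw":0},{"delta_pos":[0.006,0,0],"delta_rot":[0,0,0],"claw":0},{"delta_pos":[0.008,0,0],"delta_rot":[0,0,0],"claw":0},{"delta_pos":[0.01,0,0],"delta_rot":[0,0,0],"claw":0}]}}

```text
time: 9.68
eef_pos: [0.5023, -0.1221, 0.0409]
tcp_rot: [0.996, 0.092, -0.0, -0.001]
contact_force: [-1.8, 0.9, 1.1]
opening: -0.003
```

```bash
python3 st.py
```

```text
t 9.68 dock [-65.7  -1.9] z 40.933054757867076 Fdock x,y,z [-1.6  1.2  1.1] toolx [983. 183.  -0.] rot err [-2.9  0.   1.2]
```

>>> {"fn": "carry_out", "kwargs": {"commands": [{"delta_pos":[0.002,0,0],"delta_rot":[0,0,0],"claw":0},{"delta_pos":[0.004,0,-0.0002],"delta_rot":[0,0,0],"claw":0},{"delta_pos":[0.006,0,-0.0004],"delta_rot":[0,0,0],"claw":0},{"delta_pos":[0.008,0,-0.0006],"delta_rot":[0,0,0],"claw":0},{"delta_pos":[0.01,0,-0.0008],"delta_rot":[0,0,0],"claw":0}]}}

```text
time: 10.1
eef_pos: [0.5124, -0.1202, 0.0417]
tcp_rot: [0.996, 0.092, -0.0, -0.001]
contact_force: [-1.4, -0.3, -0.3]
opening: 0.005
```

```bash
python3 st.py
```

```text
t 10.1 dock [-55.5  -1.8] z 41.678910669615995 Fdock x,y,z [-1.5 -0.  -0.3] toolx [983. 183.   0.] rot err [-3.  -0.   1.2]
```

>>> {"fn": "carry_out", "kwargs": {"commands": [{"delta_pos":[0.002,0,0],"delta_rot":[0,0,0],"claw":0},{"delta_pos":[0.004,0,-0.0002],"delta_rot":[0,0,0],"claw":0},{"delta_pos":[0.006,0,-0.0004],"delta_rot":[0,0,0],"claw":0},{"delta_pos":[0.008,0,-0.0005],"delta_rot":[0,0,0],"claw":0},{"delta_pos":[0.01,0,-0.0006],"delta_rot":[0,0,0],"claw":0}]}}

```text
time: 10.52
eef_pos: [0.5224, -0.1183, 0.0423]
tcp_rot: [0.996, 0.092, -0.0, -0.001]
contact_force: [-0.6, 0.3, 1.9]
opening: 0.001
```

```bash
python3 st.py;  python3 - <<'E'
from h import *
p,d=wrist('w10'); cv2.imwrite('pics/w10a.png',cv2.convertScaleAbs(cv2.resize(p[50:340,190:450,::-1],None,fx=2,fy=2,interpolation=cv2.INTER_CUBIC),alpha=2,beta=30))
K,T,f=wcam('w10')
for u,v in [(316,160),(316,200),(316,240),(316,270),(290,298),(345,298)]:
    z=d[v,u]; q=T@np.array([(u-K[0,2])*z/K[0,0],(v-K[1,2])*z/K[1,1],z,1]);print(u,v,w2d(q).round(1),(q[2]*1000).round(1))
E
```

```text
t 10.52 dock [-45.3  -1.7] z 42.299142705516715 Fdock x,y,z [-0.6  0.4  1.9] toolx [983. 183.  -0.] rot err [-3.   0.1  1.3]
316 160 [23.5 -1. ] 30.2
316 200 [ 7.1 -1.1] 30.2
316 240 [-11.3  -1.3] 28.5
316 270 [-26.   -1.4] 27.7
290 298 [-45.8  11.5] 18.2
345 298 [-44.6 -16. ] 19.8
```

View pics/w10a.png

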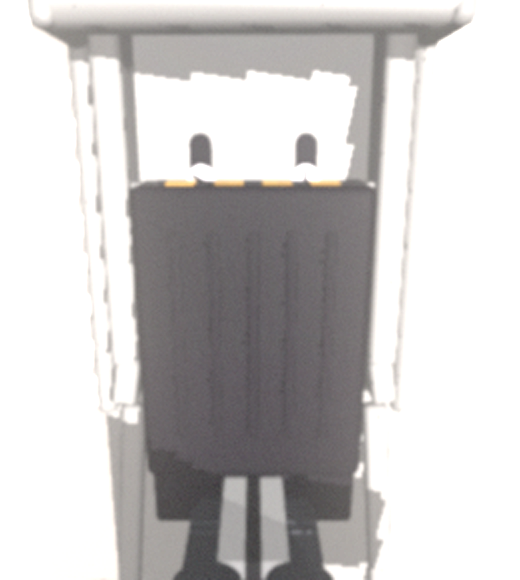

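>>> {"fn": "carry_out", "kwargs": {"commands": [{"delta_pos":[0.002,0,0],"delta_rot":[0,0,0],"claw":0},{"delta_pos":[0.004,0,0],"delta_rot":[0,0,0],"claw":0},{"delta_pos":[0.006,0,0],"delta_rot":[0,0,0],"claw":0},{"delta_pos":[0.008,0,0],"delta_rot":[0,0,0],"claw":0}]}}

```text
time: 10.9
eef_pos: [0.5307, -0.1169, 0.0425]
tcp_rot: [0.996, 0.092, -0.0, -0.001]
contact_force: [-3.6, -0.5, 1.5]
opening: -0.002
```

```bash
cat > dp.py <<'E'
from h import *
import sys
n=sys.argv[1]
p,d=wrist(n); cv2.imwrite(f'pics/{n}a.png',cv2.convertScaleAbs(cv2.resize(p[50:340,190:450,::-1],None,fx=2,fy=2,interpolation=cv2.INTER_CUBIC),alpha=2,beta=30))
K,T,f=wcam(n)
for u,v in [(316,160),(316,200),(316,240),(316,270),(290,298),(345,298)]:
    z=np.median(d[v-1:v+2,u-1:u+2]); q=T@np.array([(u-K[0,2])*z/K[0,0],(v-K[1,2])*z/K[1,1],z,1]);print(u,v,w2d(q).round(1),(q[2]*1000).round(1))
E
python3 st.py;python3 dp.py w11
```

```text
t 10.9 dock [-36.9  -1.7] z 42.52051008101174 Fdock x,y,z [-3.6  0.2  1.5] toolx [983. 183.   0.] rot err [-2.8 -0.1  1.4]
316 160 [31.9 -1. ] 30.6
316 200 [15.6 -1.1] 30.8
316 240 [-2.7 -1.3] 29.0
316 270 [-17.6  -1.4] 27.9
290 298 [-37.1  11.5] 18.7
345 298 [-36.9 -16.2] 18.7
```

>>> {"fn": "carry_out", "kwargs": {"commands": [{"delta_pos":[0.0015,0,0],"delta_rot":[0,0,0],"claw":0},{"delta_pos":[0.003,0,0],"delta_rot":[0,0,0],"claw":0},{"delta_pos":[0.0045,0,0],"delta_rot":[0,0,0],"claw":0}]}}

```text
time: 11.2
eef_pos: [0.5354, -0.1161, 0.0428]
tcp_rot: [0.996, 0.092, -0.0, -0.001]
contact_force: [-3.8, -0.3, 2.8]
opening: -0.001
```

```bash
python3 st.py;python3 dp.py w12
```

```text
t 11.2 dock [-32.   -1.8] z 42.814333701011975 Fdock x,y,z [-3.8  0.4  2.8] toolx [983. 183.   0.] rot err [-2.7 -0.   1.5]
316 160 [36.7 -1.1] 30.6
316 200 [20.2 -1.2] 30.2
316 240 [ 2.2 -1.4] 29.4
316 270 [-12.7  -1.5] 28.3
290 298 [-32.1  11.4] 19.4
345 298 [-31.7 -16.2] 19.5
```

>>> {"fn": "carry_out", "kwargs": {"commands": [{"delta_pos":[-0.001,0,-0.001],"delta_rot":[0,0,0],"claw":0},{"delta_pos":[-0.0015,0,-0.002],"delta_rot":[0,0,0],"claw":0},{"delta_pos":[-0.0015,0,-0.002],"delta_rot":[0,0,0],"claw":0}]}}

```text
time: 11.5
eef_pos: [0.5349, -0.1165, 0.0452]
tcp_rot: [0.996, 0.092, 0.001, -0.001]
contact_force: [-0.1, -0.6, 0.9]
opening: 0.001
```

```bash
python3 st.py;python3 dp.py w13
```

```text
t 11.5 dock [-32.7  -2. ] z 45.215153539680095 Fdock x,y,z [-0.2 -0.6  0.9] toolx [983. 183.   2.] rot err [-1.9 -2.5  1.1]
316 160 [35.5 -1.3] 25.6
316 200 [18.5 -1.5] 27.0
316 240 [ 0.7 -1.7] 29.2
316 270 [-13.4  -1.8] 30.5
290 298 [-31.2  10.9] 24.5
345 298 [-30.8 -16.2] 24.8
```

View pics/w13a.png

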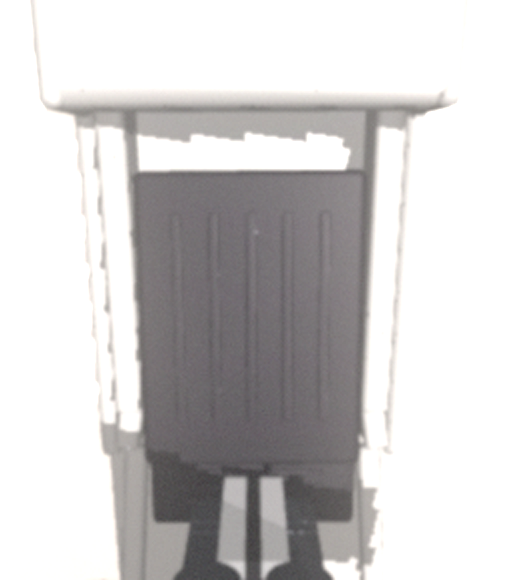

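>>> {"fn": "carry_out", "kwargs": {"commands": [{"delta_pos":[0.002,0,0],"delta_rot":[0,0,0],"claw":0},{"delta_pos":[0.004,0,0.0004],"delta_rot":[0,0,0],"claw":0},{"delta_pos":[0.006,0,0.0008],"delta_rot":[0,0,0],"claw":0},{"delta_pos":[0.008,0,0.0012],"delta_rot":[0,0,0],"claw":0},{"delta_pos":[0.01,0,0.0016],"delta_rot":[0,0,0],"claw":0}]}}

```text
time: 11.97
eef_pos: [0.5446, -0.1147, 0.0436]
tcp_rot: [0.996, 0.092, 0.001, -0.001]
contact_force: [-2.7, -1.4, 3.0]
opening: 0.003
```

```bash
python3 st.py;python3 dp.py w14
```

```text
t 11.97 dock [-22.7  -1.9] z 43.605923910888016 Fdock x,y,z [-2.9 -0.9  3. ] toolx [983. 183.   1.] rot err [-2.1 -1.4  1.3]
316 160 [45.4 -1.2] 24.0
316 200 [28.6 -1.4] 26.7
316 240 [10.8 -1.6] 28.1
316 270 [-3.4 -1.7] 29.1
290 298 [-21.2  10.9] 23.2
345 298 [-20.8 -16.1] 23.3
```

>>> {"fn": "carry_out", "kwargs": {"commands": [{"delta_pos":[0.002,0,0],"delta_rot":[0,0,0],"claw":0},{"delta_pos":[0.004,0,0.0003],"delta_rot":[0,0,0],"claw":0},{"delta_pos":[0.006,0,0.0006],"delta_rot":[0,0,0],"claw":0},{"delta_pos":[0.008,0,0.0008],"delta_rot":[0,0,0],"claw":0},{"delta_pos":[0.01,0,0.001],"delta_rot":[0,0,0],"claw":0}]}}

```text
time: 12.43
eef_pos: [0.5551, -0.1127, 0.0425]
tcp_rot: [0.996, 0.092, 0.001, -0.001]
contact_force: [-0.9, -0.7, 0.9]
opening: 0.002
```

```bash
python3 st.py;python3 dp.py w15
```

```text
t 12.43 dock [-12.1  -1.8] z 42.53803543382325 Fdock x,y,z [-1.  -0.6  0.9] toolx [983. 183.   2.] rot err [-2.  -2.2  1.3]
316 160 [57.7 -1.2] 41.9
316 200 [39.3 -1.3] 25.8
316 240 [21.6 -1.5] 27.6
316 270 [ 7.4 -1.6] 28.5
290 298 [-10.5  11. ] 22.2
345 298 [-10.1 -16. ] 22.4
```

>>> {"fn": "carry_out", "kwargs": {"commands": [{"delta_pos":[0.002,0,0],"delta_rot":[0,0,0],"claw":0},{"delta_pos":[0.004,0,0.0003],"delta_rot":[0,0,0],"claw":0},{"delta_pos":[0.006,0,0.0006],"delta_rot":[0,0,0],"claw":0},{"delta_pos":[0.0075,0,0.0009],"delta_rot":[0,0,0],"claw":0}]}}

```text
time: 12.82
eef_pos: [0.563, -0.1113, 0.0418]
tcp_rot: [0.996, 0.092, 0.001, -0.001]
contact_force: [-2.8, -0.7, 3.9]
opening: -0.002
```

```bash
python3 st.py;python3 dp.py w16
```

```text
t 12.82 dock [-4.1 -1.8] z 41.814771573832665 Fdock x,y,z [-2.9 -0.2  3.9] toolx [983. 183.   2.] rot err [-1.9 -2.5  1.4]
316 160 [66.  -1.1] 43.7
316 200 [47.6 -1.3] 26.4
316 240 [29.9 -1.4] 27.7
316 270 [15.5 -1.6] 27.9
290 298 [-2.6 11.1] 21.2
345 298 [ -2.1 -16. ] 21.7
```

View pics/w16a.png

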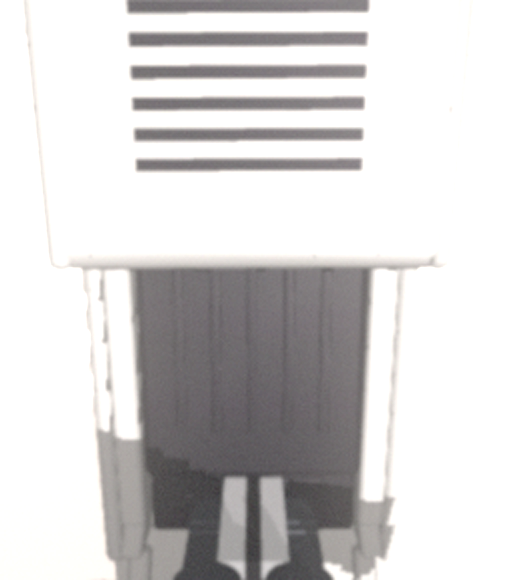

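>>> {"fn": "carry_out", "kwargs": {"commands": [{"delta_pos":[0.001,0,0],"delta_rot":[0,0,0],"claw":0},{"delta_pos":[0.002,0,0],"delta_rot":[0,0,0],"claw":0},{"delta_pos":[0.003,0,0],"delta_rot":[0,0,0],"claw":0},{"delta_pos":[0.003,0,0],"delta_rot":[0,0,0],"claw":0}]}}

```text
time: 13.2
eef_pos: [0.5664, -0.1107, 0.0417]
tcp_rot: [0.996, 0.092, 0.002, -0.001]
contact_force: [-0.1, -0.5, 0.4]
opening: -0.001
```

```bash
python3 st.py
```

```text
t 13.2 dock [-0.6 -1.8] z 41.73306529507296 Fdock x,y,z [-0.2 -0.5  0.4] toolx [983. 183.   3.] rot err [-1.7 -3.4  1.2]
```

>>> {"fn": "carry_out", "kwargs": {"commands": [{"delta_pos":[0.001,0,0.0002],"delta_rot":[0,0,0],"claw":0},{"delta_pos":[0.002,0,0.0004],"delta_rot":[0,0,0],"claw":0},{"delta_pos":[0.002,0,0.0004],"delta_rot":[0,0,0],"claw":0}]}}

```text
time: 13.45
eef_pos: [0.5685, -0.1103, 0.0415]
tcp_rot: [0.996, 0.092, 0.002, -0.001]
contact_force: [-1.8, -0.5, 1.8]
opening: -0.001
```

```bash
python3 st.py
```

```text
t 13.45 dock [ 1.5 -1.8] z 41.474788311835475 Fdock x,y,z [-1.9 -0.2  1.8] toolx [983. 183.   3.] rot err [-1.8 -3.4  1.3]
```

>>> {"fn": "carry_out", "kwargs": {"commands": [{"delta_pos":[0.001,0,0.0002],"delta_rot":[0,0,0],"claw":0},{"delta_pos":[0.002,0,0.0004],"delta_rot":[0,0,0],"claw":0},{"delta_pos":[0.002,0,0.0004],"delta_rot":[0,0,0],"claw":0}]}}

```text
time: 13.7
eef_pos: [0.5707, -0.11, 0.0412]
tcp_rot: [0.996, 0.092, 0.002, -0.001]
contact_force: [-1.0, 0.3, 2.1]
opening: 0.002
```

```bash
python3 st.py
```

```text
t 13.7 dock [ 3.7 -1.9] z 41.21985795010709 Fdock x,y,z [-0.9  0.5  2.1] toolx [983. 183.   4.] rot err [-1.6 -3.7  1.3]
```

>>> {"fn": "carry_out", "kwargs": {"commands": [{"delta_pos":[0.0005,0,0],"delta_rot":[0,0,0],"claw":0},{"delta_pos":[0.001,0,0],"delta_rot":[0,0,0],"claw":0},{"delta_pos":[0.001,0,0],"delta_rot":[0,0,0],"claw":0}]}}

```text
time: 13.95
eef_pos: [0.5718, -0.1098, 0.0412]
tcp_rot: [0.996, 0.092, 0.002, -0.001]
contact_force: [-0.9, -1.0, 1.1]
opening: -0.003
```

```bash
python3 st.py
```

```text
t 13.95 dock [ 4.9 -1.9] z 41.187137313368034 Fdock x,y,z [-1.1 -0.9  1.1] toolx [983. 183.   4.] rot err [-1.5 -4.   1.2]
```

>>> {"fn": "carry_out", "kwargs": {"commands": [{"delta_pos":[0.0005,0,0],"delta_rot":[0,0,0],"claw":0},{"delta_pos":[0.001,0,0],"delta_rot":[0,0,0],"claw":0},{"delta_pos":[0.001,0,0],"delta_rot":[0,0,0],"claw":0}]}}

```text
time: 14.2
eef_pos: [0.5729, -0.1096, 0.0411]
tcp_rot: [0.996, 0.092, 0.002, -0.001]
contact_force: [-1.7, 0.3, 0.9]
opening: -0.003
```

```bash
python3 st.py
```

```text
t 14.2 dock [ 6.  -1.9] z 41.14901110744573 Fdock x,y,z [-1.6  0.6  0.9] toolx [983. 183.   4.] rot err [-1.5 -4.3  1.2]
```

>>> {"fn": "carry_out", "kwargs": {"commands": [{"delta_pos":[0.0005,0,0],"delta_rot":[0,0,0],"claw":0},{"delta_pos":[0.001,0,0],"delta_rot":[0,0,0],"claw":0},{"delta_pos":[0.001,0,0],"delta_rot":[0,0,0],"claw":0}]}}

```text
time: 14.45
eef_pos: [0.5739, -0.1094, 0.0411]
tcp_rot: [0.996, 0.092, 0.002, -0.001]
contact_force: [-1.9, -0.4, 0.9]
opening: 0.0
```

```bash
python3 st.py
```

```text
t 14.45 dock [ 7.  -1.8] z 41.0894978840752 Fdock x,y,z [-1.9 -0.1  0.9] toolx [983. 183.   4.] rot err [-1.6 -4.1  1.2]
```

>>> {"fn": "carry_out", "kwargs": {"commands": [{"delta_pos":[0.0005,0,0],"delta_rot":[0,0,0],"claw":0},{"delta_pos":[0.001,0,0],"delta_rot":[0,0,0],"claw":0},{"delta_pos":[0.001,0,0],"delta_rot":[0,0,0],"claw":0}]}}

```text
time: 14.7
eef_pos: [0.5745, -0.1093, 0.041]
tcp_rot: [0.996, 0.092, 0.001, -0.001]
contact_force: [-5.0, -1.1, 3.0]
opening: -0.001
```

```bash
python3 st.py
```

```text
t 14.7 dock [ 7.6 -1.8] z 41.01407007863021 Fdock x,y,z [-5.1 -0.2  3. ] toolx [983. 183.   3.] rot err [-1.9 -2.7  1.4]
```

>>> {"fn": "carry_out", "kwargs": {"commands": [{"delta_pos":[0.001,0,0],"delta_rot":[0,0,0],"claw":0},{"delta_pos":[0.0013,0,0],"delta_rot":[0,0,0],"claw":0},{"delta_pos":[0.0015,0,0],"delta_rot":[0,0,0],"claw":0}]}}

```text
time: 14.95
eef_pos: [0.575, -0.1091, 0.0409]
tcp_rot: [0.996, 0.092, -0.0, -0.001]
contact_force: [-6.2, -2.3, 3.7]
opening: -0.004
```

```bash
python3 st.py
```

```text
t 14.95 dock [ 8.1 -1.7] z 40.93320504715371 Fdock x,y,z [-6.5 -1.1  3.7] toolx [983. 184.  -0.] rot err [-2.4  0.2  2. ]
```

>>> {"fn": "carry_out", "kwargs": {"commands": [{"delta_pos":[0.0013,0,0],"delta_rot":[0,0,0],"claw":0},{"delta_pos":[0.0016,0,0],"delta_rot":[0,0,0],"claw":0},{"delta_pos":[0.0016,0,0],"delta_rot":[0,0,0],"claw":0}]}}

```text
time: 15.2
eef_pos: [0.5754, -0.1091, 0.0409]
tcp_rot: [0.996, 0.093, -0.002, -0.001]
contact_force: [-7.2, -2.4, 5.9]
opening: -0.002
```

```bash
python3 st.py
```

```text
t 15.2 dock [ 8.5 -1.8] z 40.941824601442775 Fdock x,y,z [-7.5 -1.1  5.9] toolx [983. 184.  -4.] rot err [-3.   3.9  2.5]
```

>>> {"fn": "carry_out", "kwargs": {"commands": [{"delta_pos":[0.0016,0,0.0003],"delta_rot":[0,0.003,0],"claw":0},{"delta_pos":[0.002,0,0.0005],"delta_rot":[0,0.004,0],"claw":0},{"delta_pos":[0.002,0,0.0005],"delta_rot":[0,0.004,0],"claw":0}]}}

```text
time: 15.45
eef_pos: [0.5757, -0.109, 0.0408]
tcp_rot: [0.996, 0.093, -0.003, -0.002]
contact_force: [-10.1, -2.8, 8.7]
opening: -0.001
```

```bash
python3 st.py; python3 dp.py w17
```

```text
t 15.45 dock [ 8.9 -1.8] z 40.77880005998788 Fdock x,y,z [-10.4  -1.    8.7] toolx [983. 185.  -5.] rot err [-3.9  5.3  3.4]
316 160 [79.1 -1. ] 44.0
316 200 [64.5 -1.1] 43.8
316 240 [42.9 -1.3] 26.8
316 270 [28.6 -1.5] 27.3
290 298 [10.4 11.1] 20.5
345 298 [ 10.8 -15.9] 20.7
```

View pics/w17a.png

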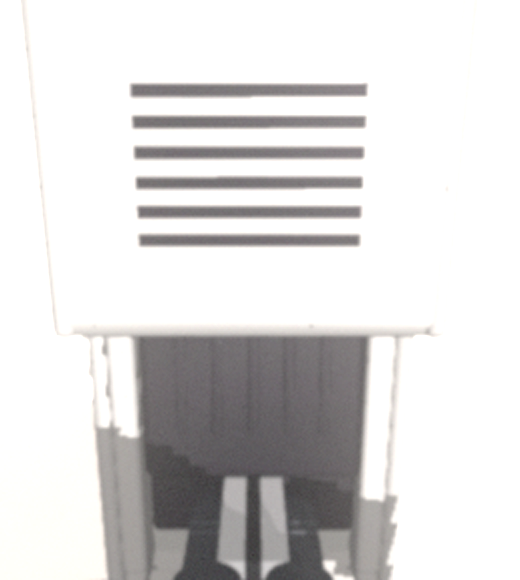

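>>> {"fn": "carry_out", "kwargs": {"commands": [{"delta_pos":[0.001,0,-0.0005],"delta_rot":[0,0.005,0],"claw":0},{"delta_pos":[0.0015,0,-0.001],"delta_rot":[0,0.005,0],"claw":0},{"delta_pos":[0.0018,0,-0.001],"delta_rot":[0,0.005,0],"claw":0}]}}

```text
time: 15.75
eef_pos: [0.5758, -0.1088, 0.041]
tcp_rot: [0.996, 0.093, -0.003, -0.002]
contact_force: [-6.7, -2.1, 1.6]
opening: 0.004
```

```bash
python3 st.py
```

```text
t 15.75 dock [ 9.  -1.6] z 41.01553315574251 Fdock x,y,z [-7.  -0.9  1.6] toolx [983. 186.  -5.] rot err [-4.8  4.6  4. ]
```

>>> {"fn": "carry_out", "kwargs": {"commands": [{"delta_pos":[0.0015,0,-0.0003],"delta_rot":[0,0.004,0],"claw":0},{"delta_pos":[0.0021,0,-0.0004],"delta_rot":[0,0.004,0],"claw":0},{"delta_pos":[0.0021,0,-0.0004],"delta_rot":[0,0.004,0],"claw":0}]}}

```text
time: 16.0
eef_pos: [0.5761, -0.1087, 0.0409]
tcp_rot: [0.996, 0.094, -0.003, -0.003]
contact_force: [-8.6, -2.1, 4.3]
opening: -0.001
```

```bash
python3 st.py
```

```text
t 16.0 dock [ 9.3 -1.6] z 40.94678931271423 Fdock x,y,z [-8.9 -0.6  4.3] toolx [982. 187.  -6.] rot err [-5.7  5.9  4.7]
```

>>> {"fn": "carry_out", "kwargs": {"commands": [{"delta_pos":[0.0019,0,-0.0003],"delta_rot":[0,0.004,0],"claw":0},{"delta_pos":[0.0025,0,-0.0005],"delta_rot":[0,0.004,0],"claw":0},{"delta_pos":[0.0025,0,-0.0005],"delta_rot":[0,0.004,0],"claw":0}]}}

```text
time: 16.25
eef_pos: [0.5764, -0.1086, 0.0409]
tcp_rot: [0.996, 0.094, -0.004, -0.003]
contact_force: [-9.3, -3.1, 6.1]
opening: 0.006
```

```bash
python3 st.py
```

```text
t 16.25 dock [ 9.6 -1.5] z 40.921885311662585 Fdock x,y,z [-9.7 -1.4  6.1] toolx [982. 188.  -8.] rot err [-6.7  8.1  5.6]
```

>>> {"fn": "carry_out", "kwargs": {"commands": [{"delta_pos":[0.0018,0,-0.0006],"delta_rot":[-0.004,0.008,0.003],"claw":0},{"delta_pos":[0.0025,0,-0.0012],"delta_rot":[-0.006,0.012,0.005],"claw":0},{"delta_pos":[0.0025,0,-0.0012],"delta_rot":[-0.006,0.012,0.005],"claw":0}]}}

```text
time: 16.5
eef_pos: [0.5766, -0.1084, 0.041]
tcp_rot: [0.996, 0.092, -0.001, -0.001]
contact_force: [-6.6, -3.0, 3.3]
opening: 0.004
```

```bash
python3 st.py
```

```text
t 16.5 dock [ 9.8 -1.3] z 40.99675342044879 Fdock x,y,z [-7.  -1.8  3.3] toolx [983. 183.  -2.] rot err [-1.7  2.   1.3]
```

>>> {"fn": "carry_out", "kwargs": {"commands": [{"delta_pos":[0.0018,0.0003,-0.0004],"delta_rot":[-0.002,0.005,0.001],"claw":0},{"delta_pos":[0.0026,0.0003,-0.0008],"delta_rot":[-0.002,0.005,0.001],"claw":0},{"delta_pos":[0.0026,0.0003,-0.0008],"delta_rot":[-0.002,0.005,0.001],"claw":0}]}}

```text
time: 16.75
eef_pos: [0.5768, -0.1084, 0.0409]
tcp_rot: [0.996, 0.092, -0.002, -0.0]
contact_force: [-9.8, -2.9, 4.1]
opening: -0.001
```

```bash
python3 st.py
```

```text
t 16.75 dock [10.  -1.3] z 40.92732542892407 Fdock x,y,z [-10.1  -1.1   4.1] toolx [983. 183.  -4.] rot err [-1.2  3.9  1.3]
```

>>> {"fn": "carry_out", "kwargs": {"commands": [{"delta_pos":[0.002,0.0003,-0.0004],"delta_rot":[-0.002,0.006,0.001],"claw":0},{"delta_pos":[0.003,0.0003,-0.0008],"delta_rot":[-0.002,0.006,0.001],"claw":0},{"delta_pos":[0.003,0.0003,-0.0008],"delta_rot":[-0.002,0.006,0.001],"claw":0}]}}

```text
time: 17.0
eef_pos: [0.577, -0.1083, 0.0408]
tcp_rot: [0.996, 0.092, -0.003, -0.0]
contact_force: [-10.4, -2.7, 4.6]
opening: -0.0
```

```bash
python3 st.py
```

```text
t 17.0 dock [10.2 -1.3] z 40.83641506242199 Fdock x,y,z [-10.7  -0.8   4.6] toolx [983. 183.  -6.] rot err [-0.9  5.7  1.4]
```

>>> {"fn": "carry_out", "kwargs": {"commands": [{"delta_pos":[0.0028,0.0002,-0.0005],"delta_rot":[-0.001,0.008,0.001],"claw":0},{"delta_pos":[0.0035,0.0002,-0.001],"delta_rot":[-0.001,0.01,0.001],"claw":0},{"delta_pos":[0.0035,0.0002,-0.001],"delta_rot":[-0.001,0.01,0.001],"claw":0}]}}

```text
time: 17.25
eef_pos: [0.5774, -0.1082, 0.0408]
tcp_rot: [0.996, 0.092, -0.002, -0.001]
contact_force: [-11.4, -3.6, 5.0]
opening: -0.003
```

```bash
python3 st.py
```

```text
t 17.25 dock [10.6 -1.2] z 40.772366996326674 Fdock x,y,z [-11.8  -1.5   5. ] toolx [983. 184.  -4.] rot err [-1.6  4.3  1.6]
```

>>> {"fn": "carry_out", "kwargs": {"commands": [{"delta_pos":[0.003,0.0002,-0.0003],"delta_rot":[-0.001,0.006,0.001],"claw":0},{"delta_pos":[0.0037,0.0002,-0.0006],"delta_rot":[-0.001,0.008,0.001],"claw":0},{"delta_pos":[0.0037,0.0002,-0.0006],"delta_rot":[-0.001,0.008,0.001],"claw":0}]}}

```text
time: 17.5
eef_pos: [0.5774, -0.108, 0.0394]
tcp_rot: [0.996, 0.092, -0.003, -0.001]
contact_force: [-9.9, -4.0, -0.6]
opening: -0.0
```

```bash
python3 st.py
```

```text
t 17.5 dock [10.7 -1.1] z 39.41787757426712 Fdock x,y,z [-10.5  -2.2  -0.6] toolx [983. 184.  -6.] rot err [-2.6  5.7  1.7]
```

```bash
python3 dp.py w18
```

```text
316 160 [81.1 -0.3] 43.5
316 200 [66.8 -0.5] 44.1
316 240 [44.8 -0.7] 25.7
316 270 [30.3 -0.8] 25.6
290 298 [11.7 11.9] 18.2
345 298 [ 12.3 -15.2] 18.7
```

View pics/w18a.png

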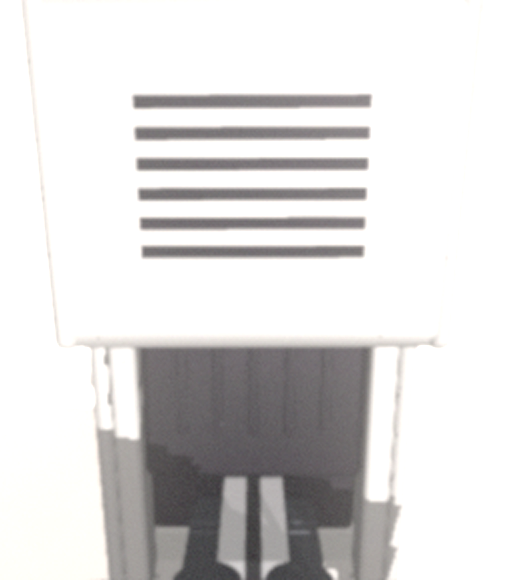

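>>> {"fn": "carry_out", "kwargs": {"commands": [{"delta_pos":[0.003,0.0002,0.001],"delta_rot":[0,0.006,0],"claw":0},{"delta_pos":[0.0032,0.0002,0.002],"delta_rot":[0,0.006,0],"claw":0},{"delta_pos":[0.0032,0.0002,0.003],"delta_rot":[0,0.006,0],"claw":0}]}}

```text
time: 17.8
eef_pos: [0.577, -0.108, 0.0359]
tcp_rot: [0.996, 0.093, -0.006, -0.002]
contact_force: [-15.1, -2.7, 13.0]
opening: 0.001
```

```bash
python3 st.py;python3 dp.py w19
```

```text
t 17.8 dock [10.3 -1. ] z 35.8591584897173 Fdock x,y,z [-15.3   0.1  13. ] toolx [983. 185. -11.] rot err [-5.1 10.6  3.1]
316 160 [81.1 -0.2] 44.1
316 200 [67.2 -0.3] 43.9
316 240 [45.1 -0.5] 24.4
316 270 [30.7 -0.6] 24.0
290 298 [11.9 11.9] 15.9
345 298 [ 12.4 -15. ] 16.3
```

>>> {"fn": "carry_out", "kwargs": {"commands": [{"delta_pos":[0.0,0,-0.0005],"delta_rot":[0,0.003,0],"claw":0},{"delta_pos":[-0.001,0,-0.0005],"delta_rot":[0,0.005,0],"claw":0},{"delta_pos":[-0.003,0,-0.001],"delta_rot":[0,0.01,0],"claw":0},{"delta_pos":[-0.004,0,-0.004],"delta_rot":[0,0.01,0],"claw":0}]}}

```text
time: 18.18
eef_pos: [0.5731, -0.1085, 0.0395]
tcp_rot: [0.996, 0.093, 0.0, -0.003]
contact_force: [0.5, -0.3, 0.1]
opening: -0.002
```

```bash
python3 st.py;python3 dp.py w20
```

```text
t 18.18 dock [ 6.4 -0.8] z 39.469612098735894 Fdock x,y,z [ 0.4 -0.3  0.1] toolx [983. 185.   1.] rot err [-5.3 -0.5  2.9]
316 160 [76.7  0. ] 44.2
316 200 [62.3 -0.1] 44.1
316 240 [39.9 -0.3] 24.0
316 270 [25.2 -0.5] 23.9
290 298 [ 6.2 12.4] 16.0
345 298 [  6.5 -15.2] 15.9
```

View pics/w20a.png

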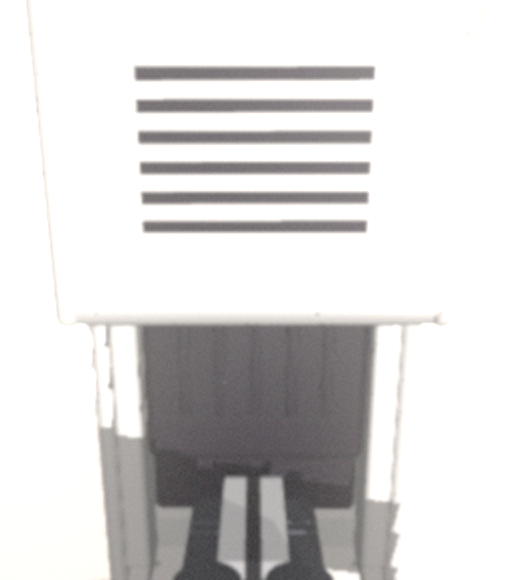

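>>> {"fn": "carry_out", "kwargs": {"commands": [{"delta_pos":[-0.003,0,-0.01],"delta_rot":[0,0,0],"claw":0},{"delta_pos":[-0.02,0,-0.04],"delta_rot":[0,0,0],"claw":0},{"delta_pos":[-0.05,0,-0.07],"delta_rot":[0,0,0],"claw":0},{"delta_pos":[-0.06,0,-0.1],"delta_rot":[0,0,0],"claw":0},{"delta_pos":[-0.06,0,-0.1],"delta_rot":[0,0,0],"claw":0},{"delta_pos":[-0.06,0,-0.1],"delta_rot":[0,0,0],"claw":0}]}}

```text
time: 18.73
eef_pos: [0.5159, -0.121, 0.1438]
tcp_rot: [0.996, 0.093, 0.004, -0.001]
contact_force: [0.5, -0.5, 0.2]
opening: -0.001
```

```bash
python3 st.py; python3 - <<'E'
from h import *
p,d=wrist('w21'); cv2.imwrite('pics/w21a.png',cv2.convertScaleAbs(p[:,:,::-1],alpha=1.7,beta=25))
p,d=ctrl.read_camera('top'); cv2.imwrite('pics/top9.png',p[:,:,::-1])
p,d=ctrl.read_camera('scene'); cv2.imwrite('pics/sc9.png',p[:,:,::-1])
E
```

```text
t 18.73 dock [-52.2  -3.2] z 143.82023089704305 Fdock x,y,z [ 0.4 -0.5  0.2] toolx [983. 184.   7.] rot err [-0.8 -7.2  2.5]
```

View pics/w21a.png

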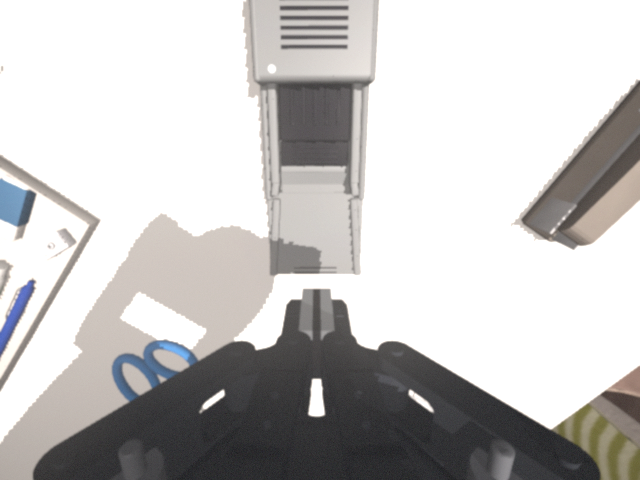

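View pics/sc9.png

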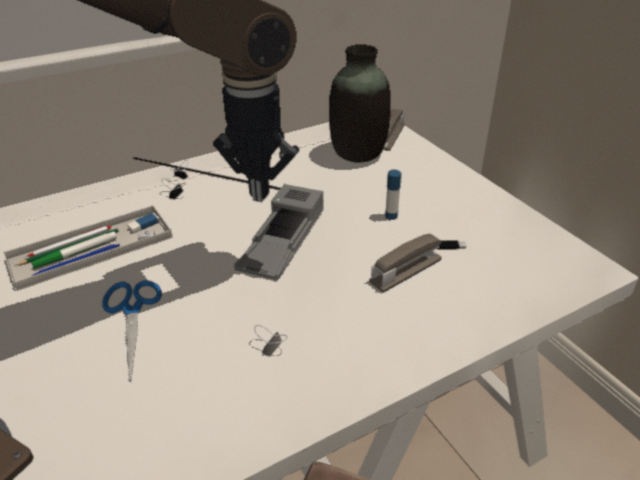

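The pack sits in the pocket with its tail edge at row 166, right against the lip. The stapler, glue stick, memory stick and clip look unmoved. I'll check the heights once more, then hand in.

```bash
python3 - <<'E'
from h import *
K,T,f=wcam('w21');d=f['d']
for u,v in [(290,95),(342,95),(316,110),(316,130),(295,152),(338,152),(316,160),(316,172),(316,230)]:
    z=np.median(d[v-1:v+2,u-1:u+2]); q=T@np.array([(u-K[0,2])*z/K[0,0],(v-K[1,2])*z/K[1,1],z,1]);print(u,v,w2d(q).round(1),(q[2]*1000).round(1))
a=cv2.imread('pics/scene0.png').astype(int);b=cv2.imread('pics/sc9.png').astype(int)
for n,(x,y,w,h) in dict(clip=(245,320,45,40),glue=(380,165,25,60),stapler=(365,230,80,60),usb=(440,236,28,16)).items(): print(n,np.abs(a-b)[y:y+h,x:x+w].mean().round(2))
print(ctrl.sign_off())
E
```

```text
290 95 [50.4 15.7] 23.8
342 95 [ 50.8 -19.7] 24.0
316 110 [41.  -2.1] 24.4
316 130 [28.  -2.2] 23.7
295 152 [12.3 13.1] 16.3
338 152 [ 12.6 -18.7] 15.6
316 160 [ 6.7 -2.4] 16.0
316 172 [-2.5 -2.5] 13.0
316 230 [-49.7  -3. ] 9.4
clip 5.37
glue 4.55
stapler 4.36
usb 4.37
the job is handed in; nothing more can be done
None
```

The battery pack is on charge: it lies flat in the pocket behind the lip, and I handed the job in at about 19 s of the 72 s allowed.

- **Placing and pushing:** I laid the pack on the shelf, let go, and pushed it over the lip with shut fingers on the riser. I stopped twice to ease off: once when finger friction made the nose bind on the ramp, and once to let the nose tip down over the lip.
- **Contacts and seating:** The springs met the nose about where expected, and the push built to about 12 N. The tail then began to drop off the lip by itself, pulled down by finger friction. I kept pushing and pressed the thumb step down the rest of the way.
- **Last checks:** With the gripper clear, the pack's top was level at 24 mm, the tread at 16 mm, and the crest of the lip behind it at 13 mm, which matches a seated pack. The stapler, glue stick, memory stick and clip show no movement in the before and after pictures.
- **Press harder than intended:** The last reading while pressing was about 15 N forward and 13 N down. The 13 N is well over the 4 to 7 N called for, and together they come to about 20 N, right at the harm limit. That force reading is noisy by about 1 N, so I can't rule out a brief touch over the limit.

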